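# Vent wide, jars on the tray, vent to half

## Robot

A 6-joint arm with a two-finger parallel gripper is mounted at the origin on the work surface. World frame = base frame: x ahead of the robot, y to its left, z up, the work surface at z = 0. Lengths are in mm, angles in rad, forces in N, time in s.
With the tool pointing down it reaches from about 350 to 875 mm from the base axis. Payload 4.2 kg.
Tool frame: the origin (TCP) lies at the very end of the fingers, on their centre line; the grasp point (between the pads) lies 19 mm behind it; z points along the fingers, y is the line along which they close (so a half turn about z gives the same grasp; the last joint's range is limited). The gripper opens to 85 mm and grips with 20 to 120 N. Pads are 22 mm wide; open, the fingers measure 114 mm over their backs; the gripper's body (76 mm by 85 mm) begins 54 mm behind the grasp point. The pads swing forward as they close: fully open they stand 13 mm farther back than shut.
Start: joints at [1.483, 0.385, 0.008, 0, -1.194, -0.259], TCP at [212.398, 587.781, 209.312] pointing down, gripper open.
Joint ranges: [-3.14, 3.14], [-1.21, 2.06], [-1.07, 1.41], [-3.16, 2.05], [-2.99, -0.16], [-3.1, 3.1]. Speed limits (rad/s): [2.79, 2.79, 3.14, 3.14, 3.14, 3.14].

## Interface

Orientations are given as a unit quaternion [x, y, z, w].
In Python, from bench import arm, optics gives the robot as it stands. The module is installed in compiled form; this text tells all that it offers.
- The arm moves only by the tool step_arm, never from a script. Its argument "motion" is a list of rows, each an object with "dr": the turn, a rotation vector about the tool's x, y, z in units of 8 degrees (1.0 is 8 degrees), a list of three; "slide": the shift along the tool's x, y, z in mm, a list of three; "jaw": the finger opening in mm, from 0 to 85.4. A call has exactly 8 rows; each row is the pose to reach, as a shift and turn from the pose commanded when the call began, along the tool's axes at that moment; what a row does not reach only later rows make up. A row lasts 1/8 s, in which the tool goes at most 62.5 mm and 10.7 degrees, less where a joint would pass 70% of its speed; a pose out of reach is approached as far as the arm can. A call with a gripper value outside its range is refused whole. The fingers move at their own pace and stop on an object; the grip force is fixed at half the most. Time passes only in rows, so rows that repeat a pose let the fingers close, or fill a call up. It gives the time, the measured TCP pose, the force, the opening and the grip force at its end, in the units of the state.
- arm.read_state(): the state, without advancing time (a new reading comes with each control period).
- optics.get_image(name): name is "scene" or "top"; returns the picture (420x560x3 uint8, blue, green, red); there is no depth.
- optics.camera_info(name): a dict with "camera_matrix" (3x3 intrinsics, pixels), "view" (4x4, takes a point from world to camera coordinates). Camera axes: x right, y up, looking along -z (the intrinsics and any distortion apply to the point x, -y, -z); pixel columns grow to the right and rows downward; lengths in mm; the calibration is good to about 2 mm. A picture is of the moment at which its call begins. camera_info takes no time and is no camera call.
- arm.job_done(): hands the job in; it is judged then, once.
The state is a dict: "clock": time; "joints": joint angles; "joint_vel": joint speeds; "joint_efforts": joint torques, N m; "position": TCP position; "ee_rot": TCP orientation; "contact_force": force on the tool from outside, world axes, zero at the start; "wrist_torque": the same for the moment, N m; "gripper_width": finger opening in mm; "grasp_force": force on a finger pad.
Only numpy, scipy, OpenCV 4.12 (cv2) and the standard library are available. Lean on these libraries where they do the work, as an engineer would, in place of code of your own. Each camera call takes 0.05 s, during which the arm holds its last target. There are 200 camera calls.

## Task

Open the fume extractor's vent wide first: lift the brass stay bar off its pin and drop the hole nearest the red knob over the pin. With the vent held wide, stand every amber flux jar upright on the flat blue tray, clear of its edges; when all are there, lift the stay again and drop its middle hole fully over the pin, so that the vent stays half open. Put no jar on the tray while the stay is still on its first hole, and leave the other things on the bench where they are.

Things in the scene. Friction and masses are not known exactly. Their poses are not given: they have to be found in the camera images.
- extractor: the fume extractor: a white box fixed to the bench, 170 mm deep (its own x) x 300 mm wide (its own y) x 120 mm high; origin under its centre. Its front (-x side) carries the vent flap; on its flat top are the pin and the stay bar. It does not move
- flap (a joint): angle of the vent flap: a green upright panel, 165 mm long, 8 mm thick, its top 118 mm above the bench, hinged about a vertical axis at one end of the extractor's front. 0 = shut against the front; it grows as the free end swings out (anticlockwise from above): 0.61 = half open, 1.22 = wide open. Light friction (0.1 N m) keeps it where it is left
- hinge_axis (a point): a fixed point on the flap's vertical hinge axis, at the height of the stay bar's mid-thickness (132.5 mm above the bench)
- pivot (a point): the stay bar's pivot on top of the flap, 150 mm from the hinge axis, 132.5 mm above the bench. There the bar swings freely sideways, and its other end can be lifted by up to 0.6 rad; let go, it falls level (never lower)
- pin_seat (a point): the fixed upright pin on the extractor's top, 8 mm thick with a domed end; this point is on its axis at the mid-thickness of a seated bar (132.5 mm above the bench). The pin's tip stands 7.5 mm above this point (5 mm above the top of a seated bar)
- hole1 (a point): centre (mid-thickness) of the stay bar's first hole, 94 mm from the pivot: holds the flap shut; over the pin at the start. The bar is a flat brass bar 26 mm wide, 5 mm thick, about 265 mm long, from the pivot to the red knob; its holes are 12 mm wide. A hole is seated when its centre coincides with pin_seat
- hole2 (a point): centre of the middle hole, 146 mm from the pivot: holds the flap half open
- hole3 (a point): centre of the hole nearest the red knob, 192 mm from the pivot: holds the flap wide open
- knob_mid (a point): middle of the red knob that stands upright on the bar's free end: a cylinder 16 mm thick and 32 mm high, 228 mm from the pivot; this point is 20.5 mm above the bar's mid-thickness. Its x axis points along the bar from the pivot to the knob. It can be pinched from above; moving it swings bar and flap
- tray_top (a point): centre of the top face of the blue tray, a flat plate without a rim: 150 mm (its x) x 300 mm (its y), 4 mm thick, its top 4 mm above the bench. It does not move
- jar1_mid (a point): flux jar 1: an amber jar with a black cap and paper label, 54 mm across, 46 mm high; this point is at its centre, half-way up; its z axis points up when it stands. Absent in some runs (None)
- jar2_mid (a point): flux jar 2: an amber jar with a black cap and paper label, 54 mm across, 46 mm high; this point is at its centre, half-way up; its z axis points up when it stands. Absent in some runs (None)
- jar3_mid (a point): flux jar 3: an amber jar with a black cap and paper label, 54 mm across, 46 mm high; this point is at its centre, half-way up; its z axis points up when it stands. Absent in some runs (None)
- jar4_mid (a point): flux jar 4: an amber jar with a black cap and paper label, 54 mm across, 46 mm high; this point is at its centre, half-way up; its z axis points up when it stands. Absent in some runs (None)
- jar5_mid (a point): flux jar 5: an amber jar with a black cap and paper label, 54 mm across, 46 mm high; this point is at its centre, half-way up; its z axis points up when it stands. Absent in some runs (None)
- spool: a solder reel, white flanges, 54 mm across, 44 mm high; it stands among the jars; origin on its underside. Not to be moved
- vise: a black board holder with a green circuit board, 70 x 120 x 55 mm; origin on its underside. Not to be moved
- meter: a yellow hand meter, 140 x 75 x 36 mm; origin on its underside. Not to be moved
- tip_tin: a black tin of brass tip-cleaning wool, 64 mm across, 34 mm high; origin on its underside. Not to be moved
- driver: a screwdriver lying down, 170 mm long; origin on its underside. Not to be moved
- flux_brush: a small brush lying down, 150 mm long; origin on its underside. Not to be moved
- board: a green circuit module, 60 x 80 x 15 mm; origin on its underside. Not to be moved
Not all that is in view belongs to the job. What is shaped like the part that bears jar5_mid but turquoise is not meant. What is shaped like the part that bears jar3_mid but turquoise is not meant.

How it is judged (in metres and radians):
On the way, in this order (a step that is already met when the one before it is completed fails the run):
1. the hole nearest the knob is seated over the pin (vent wide) (distance between hole3 and pin_seat below 0.005 m), for 0.3 s.
2. with the vent still wide, every jar stands upright on the tray, let go (distance between hole3 and pin_seat below 0.005 m and x of jar1_mid in the frame of tray_top between -0.055 and 0.055 m and y of jar1_mid in the frame of tray_top between -0.13 and 0.13 m and z of jar1_mid in the frame of tray_top between 0.018 and 0.028 m and angle between each of jar1_mid, jar2_mid, jar3_mid, jar4_mid, jar5_mid's own z axis and vertical below 0.12 rad and contact force between the fingers and jar1 below 0.2 N and x of jar2_mid in the frame of tray_top between -0.055 and 0.055 m and y of jar2_mid in the frame of tray_top between -0.13 and 0.13 m and z of jar2_mid in the frame of tray_top between 0.018 and 0.028 m and contact force between the fingers and jar2 below 0.2 N and x of jar3_mid in the frame of tray_top between -0.055 and 0.055 m and y of jar3_mid in the frame of tray_top between -0.13 and 0.13 m and z of jar3_mid in the frame of tray_top between 0.018 and 0.028 m and contact force between the fingers and jar3 below 0.2 N and x of jar4_mid in the frame of tray_top between -0.055 and 0.055 m and y of jar4_mid in the frame of tray_top between -0.13 and 0.13 m and z of jar4_mid in the frame of tray_top between 0.018 and 0.028 m and contact force between the fingers and jar4 below 0.2 N and x of jar5_mid in the frame of tray_top between -0.055 and 0.055 m and y of jar5_mid in the frame of tray_top between -0.13 and 0.13 m and z of jar5_mid in the frame of tray_top between 0.018 and 0.028 m and contact force between the fingers and jar5 below 0.2 N), for 0.3 s.
At the end, for the whole second after the job is handed in: The middle hole is seated over the pin (its centre within 5 mm of the seat) and every jar stands on the tray: centre within 55 mm (tray x) and 130 mm (tray y) of the tray's centre, base within 5 mm of its top, upright within 0.12 rad, let go (distance between hole2 and pin_seat below 0.005 m and x of jar1_mid in the frame of tray_top between -0.055 and 0.055 m and y of jar1_mid in the frame of tray_top between -0.13 and 0.13 m and z of jar1_mid in the frame of tray_top between 0.018 and 0.028 m and angle between each of jar1_mid, jar2_mid, jar3_mid, jar4_mid, jar5_mid's own z axis and vertical below 0.12 rad and contact force between the fingers and jar1 below 0.2 N and x of jar2_mid in the frame of tray_top between -0.055 and 0.055 m and y of jar2_mid in the frame of tray_top between -0.13 and 0.13 m and z of jar2_mid in the frame of tray_top between 0.018 and 0.028 m and contact force between the fingers and jar2 below 0.2 N and x of jar3_mid in the frame of tray_top between -0.055 and 0.055 m and y of jar3_mid in the frame of tray_top between -0.13 and 0.13 m and z of jar3_mid in the frame of tray_top between 0.018 and 0.028 m and contact force between the fingers and jar3 below 0.2 N and x of jar4_mid in the frame of tray_top between -0.055 and 0.055 m and y of jar4_mid in the frame of tray_top between -0.13 and 0.13 m and z of jar4_mid in the frame of tray_top between 0.018 and 0.028 m and contact force between the fingers and jar4 below 0.2 N and x of jar5_mid in the frame of tray_top between -0.055 and 0.055 m and y of jar5_mid in the frame of tray_top between -0.13 and 0.13 m and z of jar5_mid in the frame of tray_top between 0.018 and 0.028 m and contact force between the fingers and jar5 below 0.2 N); the robot touches nothing.
It fails at once if a jar stands on the tray while the stay is still on its first hole (distance between hole1 and pin_seat below 0.005 m and ((x of jar1_mid in the frame of tray_top between -0.055 and 0.055 m and y of jar1_mid in the frame of tray_top between -0.13 and 0.13 m and z of jar1_mid in the frame of tray_top between 0.018 and 0.028 m and angle between jar1_mid's own z axis and vertical below 0.12 rad and contact force between the fingers and jar1 below 0.2 N) or (x of jar2_mid in the frame of tray_top between -0.055 and 0.055 m and y of jar2_mid in the frame of tray_top between -0.13 and 0.13 m and z of jar2_mid in the frame of tray_top between 0.018 and 0.028 m and angle between jar2_mid's own z axis and vertical below 0.12 rad and contact force between the fingers and jar2 below 0.2 N) or (x of jar3_mid in the frame of tray_top between -0.055 and 0.055 m and y of jar3_mid in the frame of tray_top between -0.13 and 0.13 m and z of jar3_mid in the frame of tray_top between 0.018 and 0.028 m and angle between jar3_mid's own z axis and vertical below 0.12 rad and contact force between the fingers and jar3 below 0.2 N) or (x of jar4_mid in the frame of tray_top between -0.055 and 0.055 m and y of jar4_mid in the frame of tray_top between -0.13 and 0.13 m and z of jar4_mid in the frame of tray_top between 0.018 and 0.028 m and angle between jar4_mid's own z axis and vertical below 0.12 rad and contact force between the fingers and jar4 below 0.2 N) or (x of jar5_mid in the frame of tray_top between -0.055 and 0.055 m and y of jar5_mid in the frame of tray_top between -0.13 and 0.13 m and z of jar5_mid in the frame of tray_top between 0.018 and 0.028 m and angle between jar5_mid's own z axis and vertical below 0.12 rad and contact force between the fingers and jar5 below 0.2 N))).
It fails at once if a bystander (reel, board holder, meter, tin, screwdriver, brush, circuit module) is moved more than 5 cm (distance of any of spool, vise, meter, tip_tin, driver, flux_brush, board from where it was at the start of the episode above 0.05 m).
Of jar1, jar2, jar3, jar4, jar5 only 3 to 5 are there at a start; the rules pass over those that are not, and their reading is None.
At some moment in a run one of jar1, jar2, jar3, jar4, jar5 may be knocked a few centimetres aside while the robot is not near it.
Once in a run the grip may slacken for a moment while it holds something.
It also fails if it takes over 208 s, if anything falls off the work surface, if the arm or the gripper's body presses on something with over 40 N, if the wrist force passes 120 N, or if a joint passes its speed limit or range.

## Working session

There is one attempt and no reset: what is moved stays moved. The work goes in short steps, Python scripts to look and compute and a tool call to move; the robot and the scene stay as the last step left them, time stands still between calls to the robot, and variables do not carry over. Pictures are saved under pics/ and viewed, at most 14 in all, crops included, and the job is handed in when it is done.

Besides the shell and the picture viewer there is one more tool, called after "Emit:" as name(argument=value, ...) on one line, values as JSON. step_arm: Moves the arm, as the interface text tells. Its arguments: {"type":"object","properties":{"motion":{"type":"array","items":{"type":"object","properties":{"dr":{"type":"array","items":{"type":"number"}},"slide":{"type":"array","items":{"type":"number"}},"jaw":{"type":"number"}}}}},"required":["motion"]}

```bash
mkdir -p pics; cat > h.py <<'E'
import numpy as np, cv2
from bench import arm, optics
from scipy.spatial.transform import Rotation as R
def cam(n):
    i=optics.camera_info(n); return np.array(i["camera_matrix"],float),np.array(i["view"],float),i
def ray(n,uv):
    K,V,i=cam(n)
    d=i.get("distortion",i.get("dist",None))
    p=cv2.undistortPoints(np.array([[uv]],float),K,None if d is None else np.array(d,float))[0,0]
    dc=np.array([p[0],-p[1],-1.0]); Rm=V[:3,:3]; o=-Rm.T@V[:3,3]; return o,Rm.T@dc
def onz(n,uv,z):
    o,d=ray(n,uv); return o+d*(z-o[2])/d[2]
def proj(n,P):
    K,V,i=cam(n); c=V[:3,:3]@np.array(P,float)+V[:3,3]; q=K@np.array([c[0],-c[1],-c[2]]); return q[:2]/q[2]
def tri(a,b):
    A=[];B=[]
    o1,d1=ray("scene",a);o2,d2=ray("top",b)
    t=np.linalg.lstsq(np.c_[d1,-d2],o2-o1,rcond=None)[0]
    p,q=o1+d1*t[0],o2+d2*t[1]; return (p+q)/2,np.linalg.norm(p-q)
def snap(n,f=None):
    im=optics.get_image(n)
    if f: cv2.imwrite("pics/"+f,im)
    return im
E
python3 - <<'E'
from h import *
for n in("scene","top"):
    snap(n,n+"1.png"); K,V,i=cam(n); print(n,i.keys(),K.round(1).tolist(),(-V[:3,:3].T@V[:3,3]).round())
s=arm.read_state();print({k:np.round(v,3) for k,v in s.items()})
E
```

```text
scene dict_keys(['camera_matrix', 'view']) [[514.5, 0.0, 278.0], [0.0, 514.5, 208.1], [0.0, 0.0, 1.0]] [1378.  671. 1108.]
top dict_keys(['camera_matrix', 'view']) [[392.5, 0.0, 278.0], [0.0, 392.5, 206.8], [0.0, 0.0, 1.0]] [ 301.  -39. 1290.]
{'clock': np.float64(0.1), 'joints': array([ 1.483,  0.385,  0.007, -0.   , -1.194, -0.259]), 'joint_vel': array([-0.   , -0.004,  0.001,  0.   ,  0.001, -0.   ]), 'joint_efforts': array([-0.0000e+00, -3.9332e+01,  1.8893e+01,  4.1980e+00, -3.0000e-03,
        0.0000e+00]), 'position': array([212.223, 587.245, 208.329]), 'ee_rot': array([ 0.985, -0.173, -0.   ,  0.001]), 'contact_force': array([-0.523, -0.529,  0.544]), 'wrist_torque': array([ 0.022, -0.015,  0.02 ]), 'grasp_force': np.float64(0.0), 'gripper_width': np.float64(85.311)}
```

View pics/scene1.png

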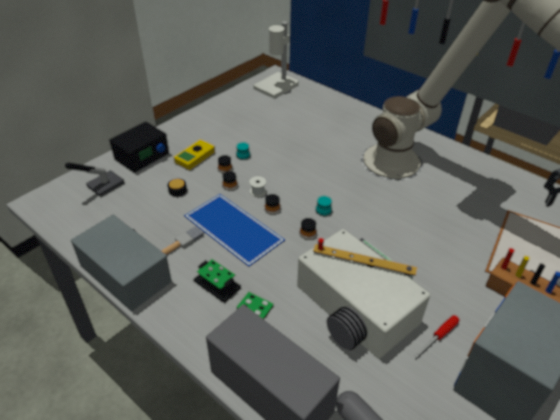

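View pics/top1.png

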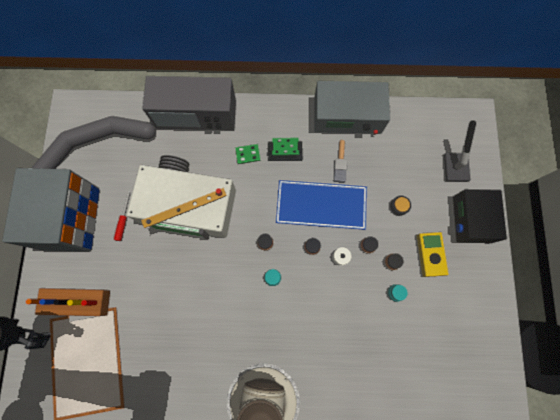

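The scene view shows four amber jars at (224,162), (229,180), (272,203) and (308,228); in the top view they are at (394,262), (369,245), (312,246) and (265,242). The turquoise lookalikes are at top (273,278) and (399,293), and the white reel is at (342,256). The extractor is at top (180,200), with its red knob at (219,192), and the tray is at (321,205). I'll enlarge both areas to confirm.

```bash
cat > det.py <<'E'
from h import *
def blobs(m,lo=15):
    n,l,s,c=cv2.connectedComponentsWithStats(m.astype(np.uint8)); return [(c[i].round(1),s[i,4],s[i,:4]) for i in range(1,n) if s[i,4]>=lo]
def masks(im):
    h=cv2.cvtColor(im,cv2.COLOR_BGR2HSV); H,S,V=[h[...,k].astype(int) for k in range(3)]
    return dict(red=((H<6)|(H>174))&(S>170)&(V>90), blue=(H>105)&(H<125)&(S>180)&(V>90), brass=(H>14)&(H<26)&(S>130)&(V>120), dark=(V<60), amber=(H>5)&(H<18)&(S>80)&(V<150)&(V>30))
E
python3 - <<'E'
from det import *
im=cv2.imread("pics/top1.png"); m=masks(im)
print("red",[(b[0],b[1]) for b in blobs(m["red"],8)])
tb=m["blue"].copy(); tb[:100]=0
c=max(cv2.findContours(tb.astype(np.uint8),0,2)[0],key=cv2.contourArea); r=cv2.minAreaRect(c);print("tray",r)
P=np.array([onz("top",p,4)[:2] for p in cv2.boxPoints(r)]);print(P.round(),P.mean(0).round(1))
for b in blobs(m["dark"],60):
    if 215<b[0][1]<300 and 240<b[0][0]<420: print("cap",b, onz("top",b[0],46).round(1))
im2=cv2.imread("pics/scene1.png"); m2=masks(im2)
print("red",[(b[0],b[1]) for b in blobs(m2["red"],8)])
a=cv2.resize(im[150:250,110:250],None,fx=5,fy=5,interpolation=2)
cv2.imwrite("pics/c1.png",a)
b=cv2.resize(im2[130:290,200:430],None,fx=3.4,fy=3.4,interpolation=2); cv2.imwrite("pics/c2.png",b)
E
```

```text
red [(array([375.5, 131.2]), np.int32(10)), (array([218.1, 190.7]), np.int32(16)), (array([119.8, 228. ]), np.int32(168)), (array([ 84.1, 302.3]), np.int32(25))]
tray ((42.0, 301.5), (3.0, 4.0), 90.0)
[[281. 718.]
 [281. 705.]
 [272. 704.]
 [271. 717.]] [276.1 711. ]
cap (array([264.5, 240.9]), np.int32(136), array([258, 234,  14,  15], dtype=int32)) [481.7   7.7  46. ]
cap (array([369.8, 243.9]), np.int32(138), array([363, 237,  15,  15], dtype=int32)) [ 480.4 -328.    46. ]
cap (array([312.2, 244.9]), np.int32(111), array([305, 239,  15,  14], dtype=int32)) [ 472.7 -144.6   46. ]
cap (array([394.8, 260.8]), np.int32(128), array([388, 254,  15,  15], dtype=int32)) [ 428.7 -405.3   46. ]
red [(array([320.4, 240.8]), np.int32(14)), (array([510.5, 250.8]), np.int32(13)), (array([446.7, 326.5]), np.int32(220))]
```

View pics/c1.png

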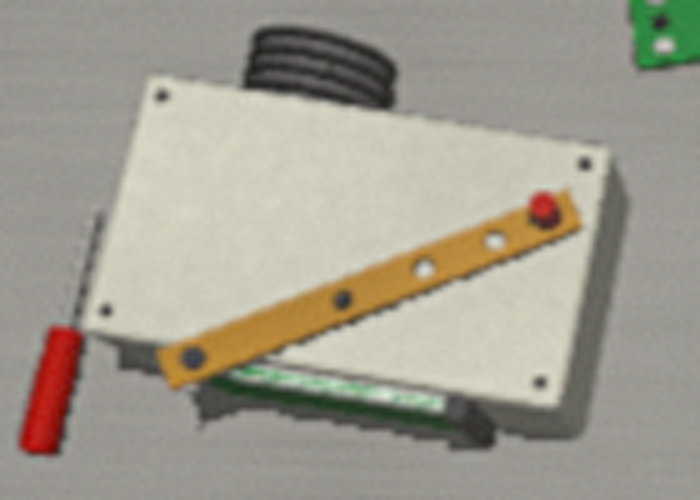

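View pics/c2.png

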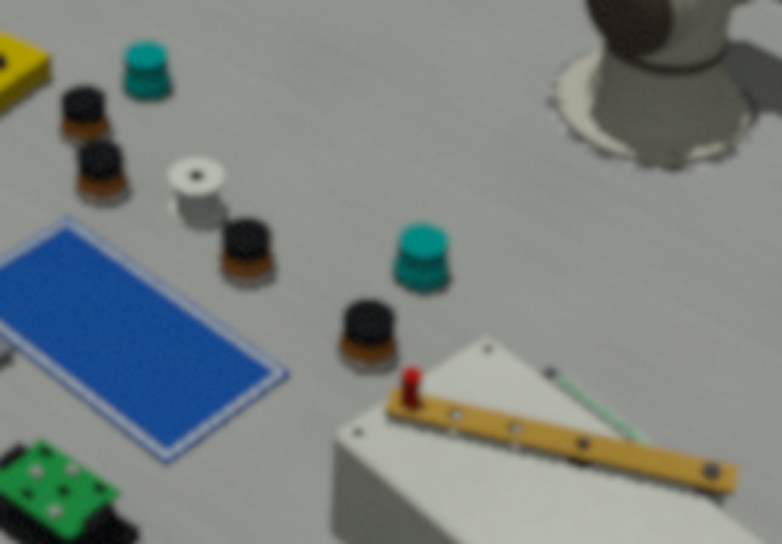

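The crops confirm it. The four black-capped amber jars are the ones meant, and the two turquoise ones are not. On the stay, in top pixels: pivot about (148,221), seated pin/hole 1 at (178,209.5), free holes at (194.5,203.3) and (208.7,197.9), knob at (218,191).

```bash
cat >> h.py <<'E'
def goal(pos,yaw,pitch=0):
    # tool pose: z down, tool x horizontally along yaw (world), y completes; pitch about tool y
    x=np.array([np.cos(yaw),np.sin(yaw),0]); z=np.array([0,0,-1.]); y=np.cross(z,x)
    return np.array(pos,float),R.from_matrix(np.c_[x,y,z])*R.from_rotvec([0,pitch,0])
def move(pos,yaw,pitch=0,half=True):
    s=arm.read_state(); R0=R.from_quat(s["ee_rot"]); best=None
    for k in ((0,np.pi) if half else (0,)):
        p,Rt=goal(pos,yaw+k,pitch if k==0 else -pitch); d=(R0.inv()*Rt).as_rotvec()
        if best is None or np.linalg.norm(d)<np.linalg.norm(best): best=d
    return R0.inv().apply(p-s["position"]).round(1), (np.degrees(best)/8).round(2)
E
python3 - <<'E'
from det import *
f=lambda u,v:((u+.5)/5-.5+110,(v+.5)/5-.5+150)
B=onz("top",f(192,357),135); S=onz("top",f(343,299),139); h2=onz("top",f(424,268),135);h3=onz("top",f(495,241),135)
K=onz("top",f(543,205),169)
for n,p in dict(B=B,S=S,h2=h2,h3=h3,K=K).items(): print(n,p.round(1), "d from S",np.linalg.norm((p-S)[:2]).round(1))
# extractor top corner screws -> axis
q=[onz("top",f(*p),120)[:2] for p in[(161,95),(585,163),(540,382),(105,310)]]
print("screws",np.round(q),"front dir",np.degrees(np.arctan2(*(q[3]-q[2])[::-1])),np.degrees(np.arctan2(*(q[0]-q[1])[::-1])))
# knob scene check
o=proj("scene",[*K[:2],153]);print("proj knob scene",o)
print(tri((320.4,240.8),(218.1,190.7)))
# tray
im=cv2.imread("pics/top1.png");h=cv2.cvtColor(im,cv2.COLOR_BGR2HSV);print(h[205,321])
m=(h[...,0]>105)&(h[...,0]<125)&(h[...,1]>150)&(h[...,2]>60);m[:150]=0;m[260:]=0
c=max(cv2.findContours(m.astype(np.uint8),0,2)[0],key=cv2.contourArea); r=cv2.minAreaRect(c)
P=np.array([onz("top",p,4)[:2] for p in cv2.boxPoints(r)]);print("tray",P.round(),P.mean(0).round(1),[np.linalg.norm(P[i]-P[i-1]).round() for i in range(4)])
# spool, turquoise
for n,u,z in(("spool",(342,256),44),("tq",(273,278),46),("tq2",(399,293),46),("meter",(433,254),36),("tin",(401,205),34)): print(n,onz("top",u,z).round())
E
```

```text
B [520.2 355.3 135. ] d from S 96.0
S [557.1 266.7 139. ] d from S 0.0
h2 [578.5 220.3 135. ] d from S 51.1
h3 [596.4 178.4 135. ] d from S 96.6
K [610.4 145.1 169. ] d from S 132.8
screws [[689. 397.]
 [652. 129.]
 [513. 148.]
 [551. 416.]] front dir 81.93353265449404 81.97791888390994
proj knob scene [320.35598586 242.60698901]
(array([612.24120708, 146.27531939, 161.84620279]), np.float64(0.5601632152101874))
[111 180 153]
tray [[ 561.  -36.]
 [ 689.  -43.]
 [ 674. -326.]
 [ 547. -313.]] [ 617.6 -179.6] [np.float64(277.0), np.float64(128.0), np.float64(283.0), np.float64(128.0)]
spool [ 440. -239.   44.]
tq [366. -23.  46.]
tq2 [ 330. -414.   46.]
meter [ 454. -531.   36.]
tin [ 614. -437.   34.]
```

```bash
python3 - <<'E'
from h import *
y=np.radians(-66.8); print(move([611,145.5,230],y)); print(arm.read_state()["joints"])
E
```

```text
(array([525.2, 279.9, -21.1]), array([ 0.01, -0.01,  5.86]))
[ 1.48259309e+00  3.85462682e-01  6.73558827e-03 -4.43469296e-04
 -1.19401545e+00 -2.58608825e-01]
```

Emit:
step_arm(motion=[{"slide": [60,32,-10],"dr": [0,0,1],"jaw": 60},{"slide": [110,58,-20],"dr": [0,0,2],"jaw": 60},{"slide": [160,85,-21],"dr": [0,0,3],"jaw": 60},{"slide": [210,112,-21],"dr": [0,0,4],"jaw": 60},{"slide": [260,139,-21],"dr": [0,0,5],"jaw": 60},{"slide": [310,165,-21],"dr": [0,0,5.86],"jaw": 60},{"slide": [360,192,-21],"dr": [0,0,5.86],"jaw": 60},{"slide": [400,213,-21],"dr": [0,0,5.86],"jaw": 60}])

```text
clock: 1.1
position: [517.1, 249.6, 229.9]
ee_rot: [0.835, -0.551, -0.0, 0.0]
contact_force: [-0.2, -0.1, 0.2]
gripper_width: 59.7
grasp_force: 0.0
```

```bash
python3 - <<'E'
from h import *
y=np.radians(-66.8); print(move([611,145.5,220],y),arm.read_state()["clock"])
E
```

```text
(array([132.7, -45.4,   9.9]), array([ 0.01, -0.  , -0.  ])) 1.1
```

Emit:
step_arm(motion=[{"slide": [50,-20,0],"dr": [0,0,0],"jaw": 50},{"slide": [100,-35,0],"dr": [0,0,0],"jaw": 50},{"slide": [132,-45,10],"dr": [0,0,0],"jaw": 50},{"slide": [132,-45,10],"dr": [0,0,0],"jaw": 50},{"slide": [132,-45,10],"dr": [0,0,0],"jaw": 50},{"slide": [132,-45,10],"dr": [0,0,0],"jaw": 50},{"slide": [132,-45,10],"dr": [0,0,0],"jaw": 50},{"slide": [132,-45,10],"dr": [0,0,0],"jaw": 50}])

```text
clock: 2.1
position: [609.4, 148.6, 220.7]
ee_rot: [0.835, -0.55, 0.0, -0.0]
contact_force: [-0.4, -0.1, -0.6]
gripper_width: 50.0
grasp_force: 0.0
```

```bash
python3 - <<'E'
from h import *
y=np.radians(-66.8); print(move([611,145.5,142],y),arm.read_state()["clock"])
E
```

```text
(array([ 3.5, -0.2, 78.7]), array([-0.  ,  0.  ,  0.01])) 2.1
```

Emit:
step_arm(motion=[{"slide": [3.5,0,30],"dr": [0,0,0],"jaw": 50},{"slide": [3.5,0,60],"dr": [0,0,0],"jaw": 50},{"slide": [3.5,0,78],"dr": [0,0,0],"jaw": 50},{"slide": [3.5,0,78],"dr": [0,0,0],"jaw": 50},{"slide": [3.5,0,78],"dr": [0,0,0],"jaw": 30},{"slide": [3.5,0,78],"dr": [0,0,0],"jaw": 10},{"slide": [3.5,0,78],"dr": [0,0,0],"jaw": 8},{"slide": [3.5,0,78],"dr": [0,0,0],"jaw": 8}])

```text
clock: 3.1
position: [611.3, 144.8, 143.0]
ee_rot: [0.835, -0.55, 0.0, -0.0]
contact_force: [0.9, -0.4, 0.9]
gripper_width: 7.6
grasp_force: 0.4
```

Emit:
step_arm(motion=[{"slide": [0,0,0],"dr": [0,0,0],"jaw": 8},{"slide": [0,0,0],"dr": [0,0,0],"jaw": 8},{"slide": [0,0,0],"dr": [0,0,0],"jaw": 8},{"slide": [0,0,0],"dr": [0,0,0],"jaw": 8},{"slide": [0,0,0],"dr": [0,0,0],"jaw": 8},{"slide": [0,0,0],"dr": [0,0,0],"jaw": 8},{"slide": [0,0,0],"dr": [0,0,0],"jaw": 8},{"slide": [0,0,0],"dr": [0,0,0],"jaw": 8}])

```text
clock: 4.1
position: [611.1, 144.7, 142.3]
ee_rot: [0.835, -0.55, 0.0, 0.0]
contact_force: [0.4, -0.8, 1.4]
gripper_width: 8.0
grasp_force: 0.6
```

```bash
python3 - <<'E'
from h import *
s=arm.read_state();print({k:np.round(s[k],2) for k in("position","contact_force","wrist_torque","gripper_width","grasp_force")})
K=np.array([611,145.5]); 
E
```

```text
{'position': array([611.05, 144.71, 142.33]), 'contact_force': array([ 0.45, -0.84,  1.43]), 'wrist_torque': array([-0.28, -0.16, -0.03]), 'gripper_width': np.float64(7.97), 'grasp_force': np.float64(0.64)}
```

```bash
python3 - <<'E'
from h import *
a=snap("scene"); b=snap("top")
A=cv2.resize(a[190:310,270:430],None,fx=4,fy=4,interpolation=2); Bm=cv2.resize(b[150:250,110:250],None,fx=4,fy=4,interpolation=2)
# two separate crops in one frame
W=np.zeros((600,800,3),np.uint8)
A=cv2.resize(A,(400,300));Bm=cv2.resize(Bm,(400,286));W=np.hstack([A,np.vstack([Bm,np.zeros((14,400,3),np.uint8)])])
cv2.imwrite("pics/d1.png",W)
E
```

```text
(no output)
```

View pics/d1.png

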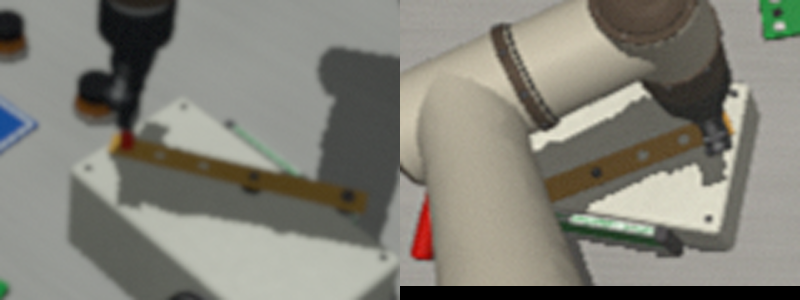

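```bash
python3 - <<'E'
from det import *
b=snap("top"); a=snap("scene")
for n,im,x0,y0,x1,y1 in(("top",b,190,170,250,230),("scene",a,300,190,345,260)):
    m=masks(im)["red"]; mm=np.zeros_like(m); mm[y0:y1,x0:x1]=m[y0:y1,x0:x1]; print(n,[(q[0],q[1],q[2]) for q in blobs(mm,3)])
    print(" tcp",proj(n,arm.read_state()["position"]), "K153",proj(n,[611,145.5,153]))
    c=im[y0:y1,x0:x1]; cv2.imwrite(f"pics/e_{n}.png",cv2.resize(c,(360,int(360*c.shape[0]/c.shape[1]))[:2],interpolation=2))
e=[cv2.imread(f"pics/e_{n}.png") for n in("top","scene")]; H=max(x.shape[0] for x in e)
cv2.imwrite("pics/e.png",np.hstack([cv2.copyMakeBorder(x,0,H-x.shape[0],0,0,0) for x in e]))
E
```

```text
top []
 tcp [219.61859606 192.78761505] K153 [218.8493484  191.85003394]
scene []
 tcp [319.85951354 245.54084818] K153 [320.35565326 242.80932998]
```

View pics/e.png

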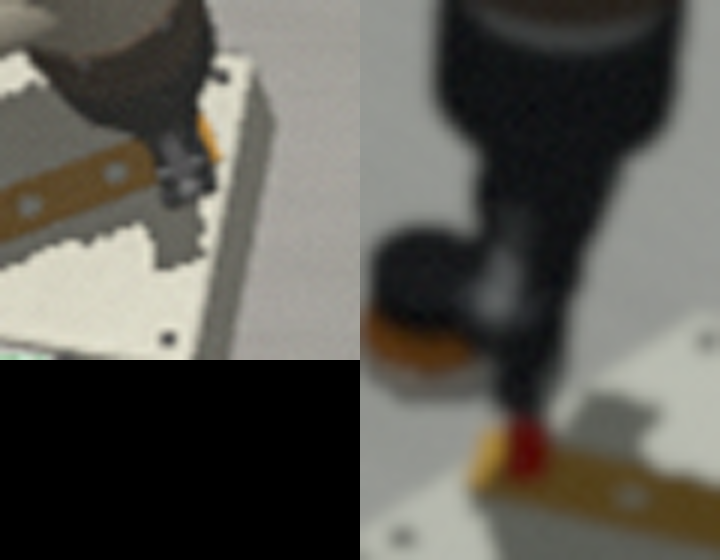

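```bash
python3 - <<'E'
from det import *
for n in("top","scene"):
    print(n,proj(n,[0,0,0]),cam(n)[1].round(3).tolist())
    for z in (142,200): print(proj(n,[*arm.read_state()["position"][:2],z]))
b=snap("top")
h=cv2.cvtColor(b[185:210,210:235],cv2.COLOR_BGR2HSV)
a=snap("scene"); h=cv2.cvtColor(a[236:254,312:330],cv2.COLOR_BGR2HSV)
print((((h[...,0]<8)|(h[...,0]>172))&(h[...,1]>150)).astype(int))
a=cv2.imread("pics/scene1.png"); h=cv2.cvtColor(a[234:252,312:330],cv2.COLOR_BGR2HSV)
print((((h[...,0]<8)|(h[...,0]>172))&(h[...,1]>150)).astype(int))
E
```

```text
top [262.33894255 401.39677063] [[0.025, -1.0, 0.001, -47.309], [0.973, 0.024, 0.229, -588.275], [-0.229, -0.005, 0.973, -1186.463], [0.0, 0.0, 0.0, 1.0]]
[219.63372145 192.81535312]
[216.73895069 187.50670736]
scene [391.14391202 161.3310245 ] [[-0.664, 0.748, 0.007, 404.589], [-0.499, -0.449, 0.741, 167.239], [0.558, 0.488, 0.671, -1840.012], [0.0, 0.0, 0.0, 1.0]]
[319.85198491 245.62583392]
[321.26586715 229.66545118]
[[0 0 0 0 0 0 0 0 0 0 0 0 0 0 0 0 0 0]
 [0 0 0 0 0 0 0 0 0 0 0 0 0 0 0 0 0 0]
 [0 0 0 0 0 0 0 0 0 0 0 0 0 0 0 0 0 0]
 [0 0 0 0 0 0 0 0 0 0 0 0 0 0 0 0 0 0]
 [0 0 0 0 0 0 0 0 0 0 0 0 0 0 0 0 0 0]
 [0 0 0 0 0 0 0 0 0 0 0 0 0 0 0 0 0 0]
 [0 0 0 0 0 0 0 0 0 0 0 0 0 0 0 0 0 0]
 [0 0 0 0 0 0 0 1 1 1 0 0 0 0 0 0 0 0]
 [0 0 0 0 0 0 0 1 1 1 1 0 0 0 0 0 0 0]
 [0 0 0 0 0 0 0 1 1 1 1 0 0 0 0 0 0 0]
 [0 0 0 0 0 0 0 1 1 1 1 0 0 0 0 0 0 0]
 [0 0 0 0 0 0 0 1 1 1 1 0 0 0 0 0 0 0]
 [0 0 0 0 0 0 0 1 1 1 1 0 0 0 0 0 0 0]
 [0 0 0 0 0 0 0 0 1 0 0 0 0 0 0 0 0 0]
 [0 0 0 0 0 0 0 0 0 0 0 0 0 0 0 0 0 0]
 [0 0 0 0 0 0 0 0 0 0 0 0 0 0 0 0 0 0]
 [0 0 0 0 0 0 0 0 0 0 0 0 0 0 0 0 0 0]
 [0 0 0 0 0 0 0 0 0 0 0 0 0 0 0 0 0 0]]
[[0 0 0 0 0 0 0 0 0 0 0 0 0 0 0 0 0 0]
 [0 0 0 0 0 0 0 0 0 0 0 0 0 0 0 0 0 0]
 [0 0 0 0 0 0 0 0 0 0 0 0 0 0 0 0 0 0]
 [0 0 0 0 0 0 0 0 0 0 0 0 0 0 0 0 0 0]
 [0 0 0 0 0 0 0 0 0 0 0 0 0 0 0 0 0 0]
 [0 0 0 0 0 0 0 1 1 1 1 0 0 0 0 0 0 0]
 [0 0 0 0 0 0 0 1 1 1 1 0 0 0 0 0 0 0]
 [0 0 0 0 0 0 0 1 1 1 1 0 0 0 0 0 0 0]
 [0 0 0 0 0 0 0 1 1 1 1 0 0 0 0 0 0 0]
 [0 0 0 0 0 0 0 1 1 1 0 0 0 0 0 0 0 0]
 [0 0 0 0 0 0 0 1 1 1 0 0 0 0 0 0 0 0]
 [0 0 0 0 0 0 0 1 1 1 0 0 0 0 0 0 0 0]
 [0 0 0 0 0 0 0 1 1 1 0 0 0 0 0 0 0 0]
 [0 0 0 0 0 0 0 1 1 1 0 0 0 0 0 0 0 0]
 [0 0 0 0 0 0 0 1 1 1 0 0 0 0 0 0 0 0]
 [0 0 0 0 0 0 0 0 0 0 0 0 0 0 0 0 0 0]
 [0 0 0 0 0 0 0 0 0 0 0 0 0 0 0 0 0 0]
 [0 0 0 0 0 0 0 0 0 0 0 0 0 0 0 0 0 0]]
```

Emit:
step_arm(motion=[{"slide": [0,0,-15],"dr": [0,0,0],"jaw": 8},{"slide": [0,0,-35],"dr": [0,0,0],"jaw": 8},{"slide": [0,0,-60],"dr": [0,0,0],"jaw": 8},{"slide": [0,0,-85],"dr": [0,0,0],"jaw": 8},{"slide": [0,0,-100],"dr": [0,0,0],"jaw": 8},{"slide": [0,0,-100],"dr": [0,0,0],"jaw": 8},{"slide": [0,0,-100],"dr": [0,0,0],"jaw": 8},{"slide": [0,0,-100],"dr": [0,0,0],"jaw": 8}])

```text
clock: 5.4
position: [610.5, 144.6, 241.0]
ee_rot: [0.835, -0.55, -0.001, 0.001]
contact_force: [-0.7, 0.0, 0.7]
gripper_width: 8.0
grasp_force: 0.0
```

```bash
python3 - <<'E'
from det import *
a=snap("scene");b=snap("top"); p=arm.read_state()["position"]; print(p)
for n,im,x0,y0,s in(("top",b,185,150,70),("scene",a,280,170,90)):
    q=proj(n,p); print(n,q); c=cv2.resize(im[y0:y0+s,x0:x0+s],(396,396),interpolation=2); k=396/s
    cv2.drawMarker(c,(int((q[0]-x0+.5)*k),int((q[1]-y0+.5)*k)),(255,0,255),0,14,1); cv2.imwrite(f"pics/f_{n}.png",c)
cv2.imwrite("pics/f.png",np.hstack([cv2.imread(f"pics/f_{n}.png") for n in("top","scene")]))
E
```

```text
[610.72169843 144.65124344 241.37182721]
top [214.51279774 183.49055319]
scene [322.37843432 217.60359467]
```

View pics/f.png

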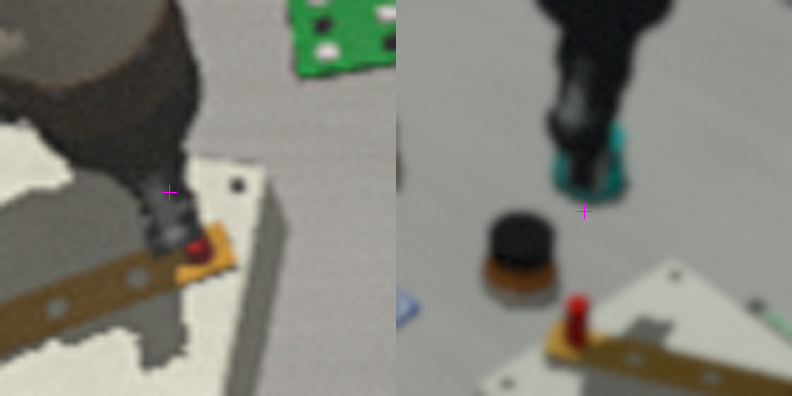

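```bash
python3 - <<'E'
from det import *
p=arm.read_state()["position"]
for a,b in(((323.5,212),(215.4,191)),((323.5,211),(215.4,189)),((324,213),(215.4,192.5))): t,r=tri(a,b);print(t.round(1),r.round(1),(t-p).round(1))
E
```

```text
[591.1 137.6 241.9] 7.6 [-19.6  -7.    0.5]
[594.4 138.  247.9] 4.9 [-16.3  -6.6   6.5]
[588.4 138.  236.8] 8.2 [-22.3  -6.7  -4.6]
```

Emit:
step_arm(motion=[{"slide": [0,0,-20],"dr": [0,0,-1],"jaw": 80},{"slide": [0,0,-20],"dr": [0,0,-2],"jaw": 80},{"slide": [0,0,-20],"dr": [0,0,-3],"jaw": 80},{"slide": [0,0,-20],"dr": [0,0,-4],"jaw": 80},{"slide": [0,0,-20],"dr": [0,0,-5],"jaw": 80},{"slide": [0,0,-20],"dr": [0,0,-6],"jaw": 80},{"slide": [0,0,-20],"dr": [0,0,-7],"jaw": 80},{"slide": [0,0,-20],"dr": [0,0,-8],"jaw": 80}])

```text
clock: 6.5
position: [610.9, 144.7, 261.8]
ee_rot: [1.0, -0.022, -0.0, 0.0]
contact_force: [-0.4, 0.4, -0.0]
gripper_width: 80.2
grasp_force: 0.0
```

```bash
python3 - <<'E'
from det import *
a=snap("scene");b=snap("top"); s=arm.read_state(); p=s["position"]; print(p,R.from_quat(s["ee_rot"]).as_matrix().round(2).tolist())
for n,im,x0,y0,s in(("top",b,175,140,80),("scene",a,280,150,90)):
    q=proj(n,p); print(n,q); c=cv2.resize(im[y0:y0+s,x0:x0+s],(396,396),interpolation=2); k=396/s
    cv2.drawMarker(c,(int((q[0]-x0+.5)*k),int((q[1]-y0+.5)*k)),(255,0,255),0,14,1); cv2.imwrite(f"pics/f_{n}.png",c)
cv2.imwrite("pics/g.png",np.hstack([cv2.imread(f"pics/f_{n}.png") for n in("top","scene")]))
E
```

```text
[610.92148367 144.74379604 261.84837888] [[1.0, -0.05, -0.0], [-0.05, -1.0, -0.0], [-0.0, 0.0, -1.0]]
top [213.30895587 181.26689554]
scene [322.90137147 211.53423905]
```

View pics/g.png

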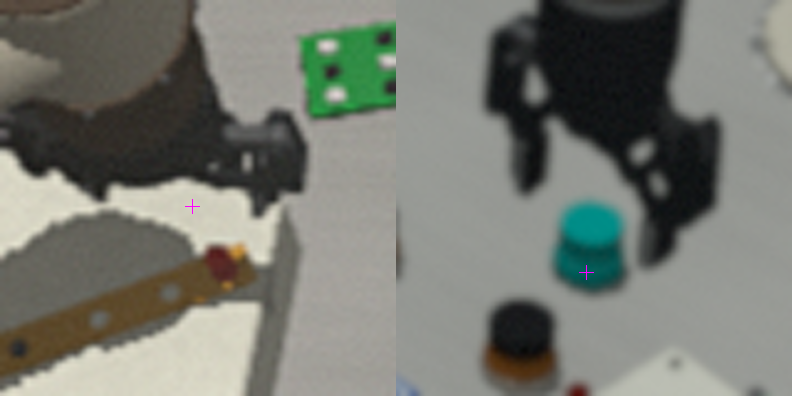

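```bash
python3 - <<'E'
from det import *
for a,b in(((309.3,192.5),(228.5,180.5)),((309.3,191),(228.5,178))): t,r=tri(a,b);print(t.round(1),r.round(1))
print(onz("scene",(309.3,192.5),274),onz("scene",(338.2,209.5),274))
for z in (262,274,282,290):
  for sg in(1,-1): print(z,sg,[proj(n,np.array([610.9,144.7,z])+sg*45*np.array([-.05,-1,0])).round(1) for n in("scene","top")])
E
```

```text
[605.7  97.9 292.4] 2.9
[609.3  98.5 300.1] 0.1
[588.9832509   83.65864817 274.        ] [591.48591556 175.28407846 274.        ]
262 1 [array([309.1, 202.8]), array([229.7, 182.4])]
262 -1 [array([337.2, 220.5]), array([196.9, 180.1])]
274 1 [array([309.3, 199.2]), array([229.2, 181.2])]
274 -1 [array([337.6, 216.8]), array([196. , 178.8])]
282 1 [array([309.5, 196.7]), array([228.8, 180.3])]
282 -1 [array([337.9, 214.3]), array([195.4, 177.9])]
290 1 [array([309.7, 194.2]), array([228.5, 179.4])]
290 -1 [array([338.2, 211.8]), array([194.8, 177. ])]
```

Emit:
step_arm(motion=[{"slide": [0,0,0],"dr": [0,0,1],"jaw": 50},{"slide": [0,0,0],"dr": [0,0,2],"jaw": 50},{"slide": [0,0,0],"dr": [0,0,3],"jaw": 50},{"slide": [0,0,0],"dr": [0,0,4],"jaw": 50},{"slide": [0,0,0],"dr": [0,0,5],"jaw": 50},{"slide": [0,0,20],"dr": [0,0,6],"jaw": 50},{"slide": [0,0,50],"dr": [0,0,7],"jaw": 50},{"slide": [0,0,60],"dr": [0,0,8],"jaw": 50}])

```text
clock: 7.6
position: [609.8, 144.4, 199.7]
ee_rot: [0.833, -0.553, -0.001, 0.002]
contact_force: [-0.6, -0.1, 0.8]
gripper_width: 50.0
grasp_force: 0.0
```

```bash
python3 - <<'E'
from h import *
print(move([611,145.5,130],np.radians(-66.8)))
E
```

```text
(array([-0.5, -1.8, 69.7]), array([ 0.03,  0.  , -0.05]))
```

Emit:
step_arm(motion=[{"slide": [0,-1,25],"dr": [0,0,0],"jaw": 50},{"slide": [0,-1,45],"dr": [0,0,0],"jaw": 50},{"slide": [0,-1,60],"dr": [0,0,0],"jaw": 50},{"slide": [0,-1,69],"dr": [0,0,0],"jaw": 50},{"slide": [0,-1,69],"dr": [0,0,0],"jaw": 30},{"slide": [0,-1,69],"dr": [0,0,0],"jaw": 20},{"slide": [0,-1,69],"dr": [0,0,0],"jaw": 8},{"slide": [0,-1,69],"dr": [0,0,0],"jaw": 8}])

```text
clock: 8.6
position: [612.4, 145.3, 134.0]
ee_rot: [0.835, -0.55, 0.0, -0.001]
contact_force: [1.3, 0.5, 1.3]
gripper_width: 12.5
grasp_force: 58.5
```

Emit:
step_arm(motion=[{"slide": [0,0,0],"dr": [0,0,0],"jaw": 8},{"slide": [0,0,0],"dr": [0,0,0],"jaw": 8},{"slide": [0,0,0],"dr": [0,0,0],"jaw": 8},{"slide": [0,0,0],"dr": [0,0,0],"jaw": 8},{"slide": [0,0,0],"dr": [0,0,0],"jaw": 8},{"slide": [0,0,0],"dr": [0,0,0],"jaw": 8},{"slide": [0,0,0],"dr": [0,0,0],"jaw": 8},{"slide": [0,0,0],"dr": [0,0,0],"jaw": 8}])

```text
clock: 9.6
position: [611.9, 145.1, 133.3]
ee_rot: [0.835, -0.55, -0.0, 0.0]
contact_force: [0.7, -0.5, 0.5]
gripper_width: 12.5
grasp_force: 58.6
```

Emit:
step_arm(motion=[{"slide": [0,0,0],"dr": [0,0,0],"jaw": 40},{"slide": [0,0,0],"dr": [0,0,0],"jaw": 40},{"slide": [0,0,4],"dr": [0,0,0],"jaw": 40},{"slide": [0,0,8],"dr": [0,0,0],"jaw": 40},{"slide": [0,0,8],"dr": [0,0,0],"jaw": 30},{"slide": [0,0,8],"dr": [0,0,0],"jaw": 20},{"slide": [0,0,8],"dr": [0,0,0],"jaw": 6},{"slide": [0,0,8],"dr": [0,0,0],"jaw": 6}])

```text
clock: 10.6
position: [612.0, 145.2, 125.5]
ee_rot: [0.835, -0.55, 0.0, -0.0]
contact_force: [-0.2, -0.1, 0.1]
gripper_width: 13.6
grasp_force: 58.5
```

Emit:
step_arm(motion=[{"slide": [0,0,0],"dr": [0,0,0],"jaw": 6},{"slide": [0,0,0],"dr": [0,0,0],"jaw": 6},{"slide": [0,0,0],"dr": [0,0,0],"jaw": 6},{"slide": [0,0,0],"dr": [0,0,0],"jaw": 6},{"slide": [0,0,0],"dr": [0,0,0],"jaw": 6},{"slide": [0,0,0],"dr": [0,0,0],"jaw": 6},{"slide": [0,0,0],"dr": [0,0,0],"jaw": 6},{"slide": [0,0,0],"dr": [0,0,0],"jaw": 6}])

```text
clock: 11.6
position: [612.0, 145.2, 125.3]
ee_rot: [0.835, -0.55, 0.0, -0.0]
contact_force: [0.1, 0.0, 0.1]
gripper_width: 13.5
grasp_force: 58.5
```

```bash
python3 - <<'E'
from h import *
s=arm.read_state();print({k:np.round(s[k],2) for k in("position","contact_force","wrist_torque","gripper_width","grasp_force")})
p=s["position"]
c=snap("scene")[195:265,280:370]; cv2.imwrite("pics/k.png",cv2.resize(c,None,fx=6,fy=6,interpolation=2)); print(proj("scene",p))
E
```

```text
{'position': array([611.99, 145.16, 125.33]), 'contact_force': array([0.07, 0.05, 0.12]), 'wrist_torque': array([-0.1 , -0.01, -0.03]), 'gripper_width': np.float64(13.51), 'grasp_force': np.float64(58.5)}
[319.35994596 250.32445339]
```

View pics/k.png

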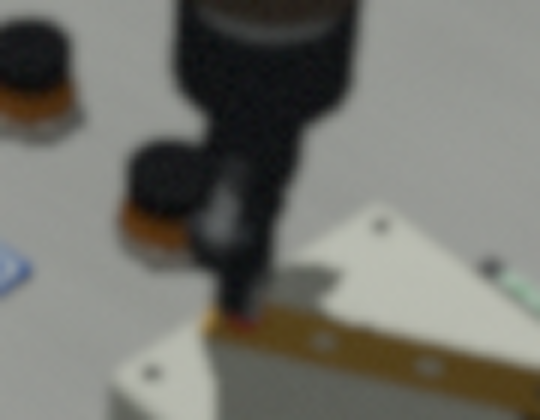

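```bash
cat > kin.py <<'E'
from h import *
from scipy.optimize import brentq
K=np.array([612,145.2]); psi=np.radians(-66.8)
u=lambda a:np.array([np.cos(a),np.sin(a)])
B0=K-228*u(psi); S=K-134*u(psi)
# flap shut direction phi (hinge->pivot); choose to satisfy wide distance 192
Bf=lambda th,phi:B0-150*u(phi)+150*u(phi+th)
f=lambda phi:np.linalg.norm(Bf(1.22,phi)-S)-192
phi=brentq(f,np.radians(65),np.radians(110))
def knob(th,a=0,hg=0):   # bar through S, lifted by a; hg = height above mid-thickness of grip
    B=Bf(th,phi); d=(S-B)/np.linalg.norm(S-B)
    r=228*np.cos(a)-hg*np.sin(a); z=132.5+228*np.sin(a)+hg*np.cos(a)
    return B+r*d, z, np.arctan2(d[1],d[0]), np.linalg.norm(S-B)
E
python3 - <<'E'
from kin import *
print("B0,S",B0,S,"phi",np.degrees(phi),"half",np.linalg.norm(Bf(.61,phi)-S))
# TCP point is fixed in knob frame: hg = 125.3-132.5
p0,z0,_,_=knob(0,0,-7.2); print(p0,z0)
for th in np.linspace(0,1.22,9):
    p,z,y,L=knob(th,.19,-7.2); print(th.round(2),p.round(1),round(z,1),np.degrees(y).round(1),L.round(1))
E
```

```text
B0,S [522.18124461 354.76285735] [559.21178411 268.36413546] phi 80.92462283831934 half 145.87066951489328
[612.  145.2] 125.3
0.0 [610.9 147.7] 168.5 -66.8 94.0
0.15 [625.8 170.2] 168.5 -55.9 106.6
0.3 [632. 192.] 168.5 -46.4 119.7
0.46 [632.1 211.6] 168.5 -37.9 132.9
0.61 [627.9 228.5] 168.5 -30.1 145.9
0.76 [620.8 242.3] 168.5 -22.9 158.4
0.92 [611.9 253.1] 168.5 -16.1 170.4
1.07 [602.2 261. ] 168.5 -9.7 181.6
1.22 [592.4 266.4] 168.5 -3.4 192.0
```

```bash
cat >> kin.py <<'E'
def rows(start,path):   # start,path: (th,a); printed relative to the start pose
    def g(th,a):
        p,z,y,_=knob(th,a,-7.2); return goal([*p,z],y,a)
    p0,R0=g(*start)
    for q in path:
        p,Rt=g(*q); print(q,R0.inv().apply(p-p0).round(1).tolist(),(np.degrees((R0.inv()*Rt).as_rotvec())/8).round(2).tolist())
E
python3 - <<'E'
from kin import *
print("lift");rows((0,0),[(0,a) for a in(.03,.06,.09,.12,.15,.17,.19,.19)])
print("s1");rows((0,.19),[(t,.19) for t in np.linspace(0,.61,9)[1:].round(3)])
print("s2");rows((.61,.19),[(t,.19) for t in np.linspace(.61,1.22,8)[1:].round(3)])
print("down");rows((1.22,.19),[(1.22,a) for a in(.15,.11,.07,.04,.02,.0)])
E
```

```text
lift
(0, 0.03) [0.1, -0.0, -6.8] [0.0, 0.21, 0.0]
(0, 0.06) [0.0, -0.0, -13.7] [0.0, 0.43, 0.0]
(0, 0.09) [-0.3, -0.0, -20.5] [0.0, 0.64, 0.0]
(0, 0.12) [-0.8, -0.0, -27.3] [-0.0, 0.86, 0.0]
(0, 0.15) [-1.5, -0.0, -34.2] [0.0, 1.07, 0.0]
(0, 0.17) [-2.1, -0.0, -38.7] [0.0, 1.22, 0.0]
(0, 0.19) [-2.7, -0.0, -43.2] [0.0, 1.36, 0.0]
(0, 0.19) [-2.7, -0.0, -43.2] [0.0, 1.36, 0.0]
s1
(np.float64(0.076), 0.19) [-6.7, -12.3, -1.3] [0.13, -0.0, -0.69]
(np.float64(0.152), 0.19) [-14.5, -22.4, -2.8] [0.26, -0.0, -1.34]
(np.float64(0.229), 0.19) [-23.0, -30.6, -4.4] [0.37, 0.0, -1.94]
(np.float64(0.305), 0.19) [-31.8, -36.8, -6.1] [0.48, 0.0, -2.51]
(np.float64(0.381), 0.19) [-40.7, -41.4, -7.8] [0.58, -0.0, -3.04]
(np.float64(0.458), 0.19) [-49.6, -44.7, -9.5] [0.68, -0.0, -3.55]
(np.float64(0.534), 0.19) [-58.1, -46.6, -11.2] [0.78, -0.0, -4.04]
(np.float64(0.61), 0.19) [-66.4, -47.4, -12.8] [0.87, 0.0, -4.5]
s2
(np.float64(0.697), 0.19) [-7.3, -5.2, -1.4] [0.1, -0.0, -0.51]
(np.float64(0.784), 0.19) [-14.7, -9.3, -2.8] [0.19, 0.0, -1.0]
(np.float64(0.871), 0.19) [-22.0, -12.2, -4.2] [0.29, -0.0, -1.48]
(np.float64(0.959), 0.19) [-29.3, -14.1, -5.6] [0.38, -0.0, -1.95]
(np.float64(1.046), 0.19) [-36.2, -15.1, -7.0] [0.46, 0.0, -2.4]
(np.float64(1.133), 0.19) [-42.7, -15.4, -8.2] [0.55, -0.0, -2.85]
(np.float64(1.22), 0.19) [-48.8, -15.0, -9.4] [0.63, 0.0, -3.28]
down
(1.22, 0.15) [-0.5, -0.0, 9.1] [0.0, -0.29, 0.0]
(1.22, 0.11) [-1.3, -0.0, 18.2] [0.0, -0.57, 0.0]
(1.22, 0.07) [-2.5, -0.0, 27.2] [0.0, -0.86, -0.0]
(1.22, 0.04) [-3.6, -0.0, 34.0] [-0.0, -1.07, 0.0]
(1.22, 0.02) [-4.5, -0.0, 38.5] [0.0, -1.22, 0.0]
(1.22, 0.0) [-5.5, 0.0, 42.9] [0.0, -1.36, 0.0]
```

Emit:
step_arm(motion=[{"slide": [0.1,0,-6.8],"dr": [0,0.21,0],"jaw": 6},{"slide": [0,0,-13.7],"dr": [0,0.43,0],"jaw": 6},{"slide": [-0.3,0,-20.5],"dr": [0,0.64,0],"jaw": 6},{"slide": [-0.8,0,-27.3],"dr": [0,0.86,0],"jaw": 6},{"slide": [-1.5,0,-34.2],"dr": [0,1.07,0],"jaw": 6},{"slide": [-2.1,0,-38.7],"dr": [0,1.22,0],"jaw": 6},{"slide": [-2.7,0,-43.2],"dr": [0,1.36,0],"jaw": 6},{"slide": [-2.7,0,-43.2],"dr": [0,1.36,0],"jaw": 6}])

```text
clock: 12.65
position: [610.8, 148.0, 168.7]
ee_rot: [0.831, -0.547, 0.079, 0.052]
contact_force: [0.4, -0.8, -0.8]
gripper_width: 13.6
grasp_force: 58.6
```

```bash
python3 - <<'E'
from h import *
s=arm.read_state();print({k:np.round(s[k],2) for k in("position","contact_force","wrist_torque","gripper_width","grasp_force")})
c=snap("scene")[195:285,290:430]; cv2.imwrite("pics/l.png",cv2.resize(c,None,fx=5,fy=5,interpolation=2))
E
```

```text
{'position': array([610.8 , 147.98, 168.71]), 'contact_force': array([ 0.37, -0.79, -0.78]), 'wrist_torque': array([ 0.15,  0.04, -0.02]), 'gripper_width': np.float64(13.64), 'grasp_force': np.float64(58.56)}
```

View pics/l.png

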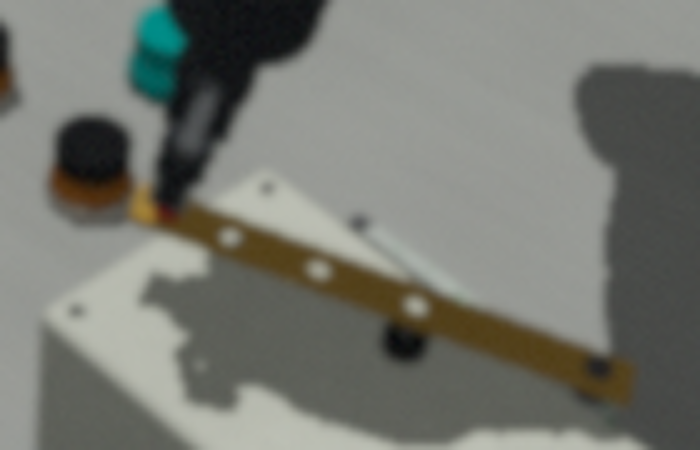

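The bar is lifted. All three holes are free at crop (230,237), (318,270) and (415,305), and the pin stands below at (405,340). Next I swing it.

Emit:
step_arm(motion=[{"slide": [-6.7,-12.3,-1.3],"dr": [0.13,0,-0.69],"jaw": 6},{"slide": [-14.5,-22.4,-2.8],"dr": [0.26,0,-1.34],"jaw": 6},{"slide": [-23,-30.6,-4.4],"dr": [0.37,0,-1.94],"jaw": 6},{"slide": [-31.8,-36.8,-6.1],"dr": [0.48,0,-2.51],"jaw": 6},{"slide": [-40.7,-41.4,-7.8],"dr": [0.58,0,-3.04],"jaw": 6},{"slide": [-49.6,-44.7,-9.5],"dr": [0.68,0,-3.55],"jaw": 6},{"slide": [-58.1,-46.6,-11.2],"dr": [0.78,0,-4.04],"jaw": 6},{"slide": [-66.4,-47.4,-12.8],"dr": [0.87,0,-4.5],"jaw": 6}])

```text
clock: 13.7
position: [628.3, 228.5, 168.6]
ee_rot: [0.962, -0.257, 0.092, 0.024]
contact_force: [1.5, -2.0, 0.5]
gripper_width: 13.5
grasp_force: 58.6
```

Emit:
step_arm(motion=[{"slide": [-7.3,-5.2,-1.4],"dr": [0.1,0,-0.51],"jaw": 6},{"slide": [-14.7,-9.3,-2.8],"dr": [0.19,0,-1.0],"jaw": 6},{"slide": [-22,-12.2,-4.2],"dr": [0.29,0,-1.48],"jaw": 6},{"slide": [-29.3,-14.1,-5.6],"dr": [0.38,0,-1.95],"jaw": 6},{"slide": [-36.2,-15.1,-7],"dr": [0.46,0,-2.4],"jaw": 6},{"slide": [-42.7,-15.4,-8.2],"dr": [0.55,0,-2.85],"jaw": 6},{"slide": [-48.8,-15,-9.4],"dr": [0.63,0,-3.28],"jaw": 6},{"slide": [-48.8,-15,-9.4],"dr": [0.63,0,-3.28],"jaw": 6}])

```text
clock: 14.7
position: [592.8, 266.4, 169.1]
ee_rot: [0.995, -0.029, 0.096, 0.002]
contact_force: [2.1, -1.0, -0.1]
gripper_width: 13.6
grasp_force: 58.6
```

```bash
python3 - <<'E'
from kin import *
s=arm.read_state();print({k:np.round(s[k],2) for k in("position","contact_force","wrist_torque","gripper_width","grasp_force")})
p,z,y,_=knob(1.22,.19,-7.2); print(p,z,move([*p,z],y,.19,False))
for a in(.11,.04,0): p,z,y,_=knob(1.22,a,-7.2); print(a,move([*p,z],y,a,False))
E
```

```text
{'position': array([592.76, 266.45, 169.07]), 'contact_force': array([ 2.07, -0.96, -0.14]), 'wrist_torque': array([-0.24, -0.29,  0.09]), 'gripper_width': np.float64(13.57), 'grasp_force': np.float64(58.59)}
[592.40988938 266.39000173] 168.4893975617978 (array([-0.4,  0.1,  0.5]), array([-0.01, -0.01,  0.  ]))
0.11 (array([-1.8,  0.1, 18.7]), array([-0.01, -0.58,  0.  ]))
0.04 (array([-4.1,  0.1, 34.5]), array([-0.01, -1.09,  0.  ]))
0 (array([-6. ,  0.1, 43.4]), array([-0.01, -1.37,  0.  ]))
```

Emit:
step_arm(motion=[{"slide": [-0.7,0,9],"dr": [0,-0.29,0],"jaw": 6},{"slide": [-1.7,0,18.2],"dr": [0,-0.57,0],"jaw": 6},{"slide": [-2.9,0,27.2],"dr": [0,-0.86,0],"jaw": 6},{"slide": [-4,0,34.2],"dr": [0,-1.07,0],"jaw": 6},{"slide": [-4.4,0,36.5],"dr": [0,-1.15,0],"jaw": 6},{"slide": [-4.4,0,36.5],"dr": [0,-1.15,0],"jaw": 6},{"slide": [-4.4,0,36.5],"dr": [0,-1.15,0],"jaw": 6},{"slide": [-4.4,0,36.5],"dr": [0,-1.15,0],"jaw": 6}])

```text
clock: 15.7
position: [595.0, 266.4, 132.5]
ee_rot: [0.999, -0.029, 0.015, 0.0]
contact_force: [3.8, -1.1, 0.7]
gripper_width: 13.3
grasp_force: 58.6
```

```bash
python3 - <<'E'
from kin import *
s=arm.read_state();print({k:np.round(s[k],2) for k in("position","contact_force","wrist_torque")})
p,z,y,_=knob(1.22,0,-7.2); print(move([*p,z],y,0,False))
a=snap("scene")[195:295,300:430]; cv2.imwrite("pics/m.png",cv2.resize(a,None,fx=5,fy=5,interpolation=2))
E
```

```text
{'position': array([595.01, 266.36, 132.47]), 'contact_force': array([ 3.8 , -1.1 ,  0.72]), 'wrist_torque': array([-0.36, -1.12,  0.24])}
(array([-0.1,  0.1,  7.2]), array([-0.01, -0.22,  0.01]))
```

View pics/m.png

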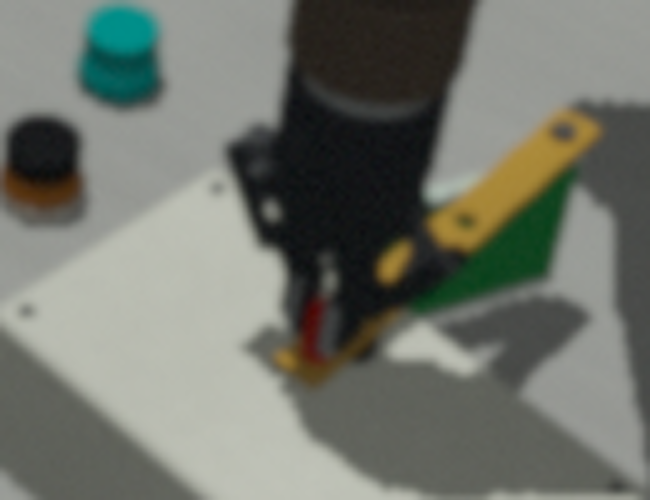

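Emit:
step_arm(motion=[{"slide": [0,0,2],"dr": [0,-0.06,0],"jaw": 6},{"slide": [0,0,4],"dr": [0,-0.12,0],"jaw": 6},{"slide": [-0.1,0,6],"dr": [0,-0.18,0],"jaw": 6},{"slide": [-0.1,0,7],"dr": [0,-0.22,0],"jaw": 6},{"slide": [-0.1,0,7],"dr": [0,-0.22,0],"jaw": 6},{"slide": [-0.1,0,7],"dr": [0,-0.22,0],"jaw": 6},{"slide": [-0.1,0,7],"dr": [0,-0.22,0],"jaw": 6},{"slide": [-0.1,0,7],"dr": [0,-0.22,0],"jaw": 6}])

```text
clock: 16.75
position: [594.9, 266.3, 124.8]
ee_rot: [1.0, -0.029, -0.001, -0.0]
contact_force: [2.4, 0.8, -0.2]
gripper_width: 13.4
grasp_force: 58.6
```

Emit:
step_arm(motion=[{"slide": [0,0,0],"dr": [0,0,0],"jaw": 40},{"slide": [0,0,0],"dr": [0,0,0],"jaw": 45},{"slide": [0,0,0],"dr": [0,0,0],"jaw": 45},{"slide": [0,0,-30],"dr": [0,0,0],"jaw": 45},{"slide": [0,0,-80],"dr": [0,0,0],"jaw": 70},{"slide": [0,50,-80],"dr": [0,0,0],"jaw": 70},{"slide": [-30,110,-80],"dr": [0,0,0],"jaw": 70},{"slide": [-50,170,-80],"dr": [0,0,0],"jaw": 70}])

```text
clock: 17.75
position: [535.7, 102.9, 204.7]
ee_rot: [1.0, -0.029, -0.001, -0.0]
contact_force: [0.5, -0.2, 0.7]
gripper_width: 69.8
grasp_force: 0.0
```

```bash
python3 - <<'E'
from det import *
from kin import S
a=snap("scene");b=snap("top")
A=cv2.resize(a[195:295,300:430],(390,300),interpolation=2);Bm=cv2.resize(b[160:260,110:240],(390,300),interpolation=2)
cv2.imwrite("pics/n.png",np.hstack([A,Bm])); print(proj("scene",[*S,137]),proj("top",[*S,137]))
h=cv2.cvtColor(b,cv2.COLOR_BGR2HSV)
for q in blobs(h[...,2]<60,60):
    if 215<q[0][1]<300 and 240<q[0][0]<420: print("cap",q[0],q[1],onz("top",q[0],46).round(1))
E
```

```text
[370.75276505 259.5939273 ] [177.87812057 208.85787121]
cap [264.2 240.9] 125 [481.7   8.6  46. ]
cap [369.2 243. ] 69 [ 483.3 -326.1   46. ]
```

View pics/n.png

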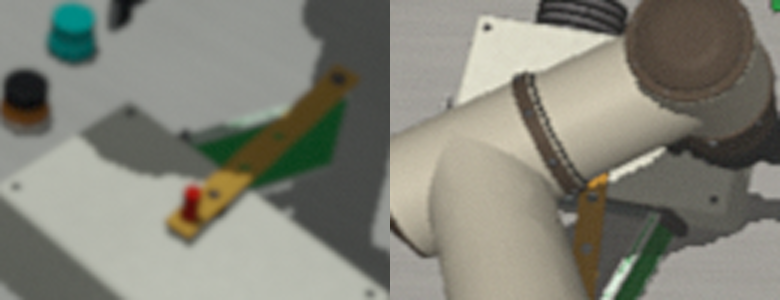

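The bar now sits with hole 3 on the pin, which shows at crop (213,193) = scene (371,259). The flap is wide, so the vent is held open. Jars next.

```bash
python3 - <<'E'
from h import *
s=arm.read_state();j=s["joints"];m=R.from_quat(s["ee_rot"]).as_matrix();print(j.round(3),"yaw",np.arctan2(m[1,0],m[0,0]))
for y in(-93,87): print(move([482,8,150],np.radians(y),0,False))
E
```

```text
[ 0.483  0.251 -0.197 -0.002 -1.126  1.026] yaw -0.06312915472548786
(array([-45.8,  95. ,  55.5]), array([ 0.02,  0.02, 11.17]))
(array([-45.8,  95. ,  55.5]), array([ -0.02,   0.02, -11.33]))
```

Emit:
step_arm(motion=[{"slide": [-6,12,0],"dr": [0,0,1.3],"jaw": 80},{"slide": [-12,24,0],"dr": [0,0,2.6],"jaw": 80},{"slide": [-18,36,0],"dr": [0,0,3.9],"jaw": 80},{"slide": [-24,48,0],"dr": [0,0,5.2],"jaw": 80},{"slide": [-30,60,10],"dr": [0,0,6.5],"jaw": 80},{"slide": [-36,72,25],"dr": [0,0,7.8],"jaw": 80},{"slide": [-41,85,40],"dr": [0,0,9.1],"jaw": 80},{"slide": [-46,95,55],"dr": [0,0,10.4],"jaw": 80}])

```text
clock: 18.85
position: [485.4, 12.1, 149.5]
ee_rot: [0.726, -0.688, -0.001, 0.0]
contact_force: [-0.1, 0.6, -0.1]
gripper_width: 79.5
grasp_force: 0.0
```

```bash
python3 - <<'E'
from h import *
print(move([482,8,10],np.radians(-93),0,False))
E
```

```text
(array([  4. ,   3.4, 139.5]), array([0.01, 0.  , 0.76]))
```

Emit:
step_arm(motion=[{"slide": [4,2,20],"dr": [0,0,0.7],"jaw": 80},{"slide": [4,2,50],"dr": [0,0,0.7],"jaw": 80},{"slide": [4,2,80],"dr": [0,0,0.7],"jaw": 80},{"slide": [4,2,105],"dr": [0,0,0.7],"jaw": 80},{"slide": [4,2,125],"dr": [0,0,0.7],"jaw": 80},{"slide": [4,2,135],"dr": [0,0,0.7],"jaw": 80},{"slide": [4,2,139],"dr": [0,0,0.7],"jaw": 80},{"slide": [4,2,139],"dr": [0,0,0.7],"jaw": 80}])

```text
clock: 19.85
position: [484.1, 8.3, 11.2]
ee_rot: [-0.694, 0.72, 0.0, 0.0]
contact_force: [0.5, 0.2, -0.2]
gripper_width: 79.7
grasp_force: 0.0
```

```bash
python3 - <<'E'
from h import *
s=arm.read_state();print(s["position"].round(1),s["contact_force"].round(2),move([482,8,0],np.radians(-93),0,False))
a=snap("scene");print(proj("scene",s["position"]))
cv2.imwrite("pics/o.png",cv2.resize(a[170:260,260:370],None,fx=5,fy=5,interpolation=2))
E
```

```text
[484.1   8.3  11.2] [ 0.47  0.16 -0.17] (array([ 0.4,  2. , 11.2]), array([0.  , 0.  , 0.11]))
[307.63326429 231.08145293]
```

View pics/o.png

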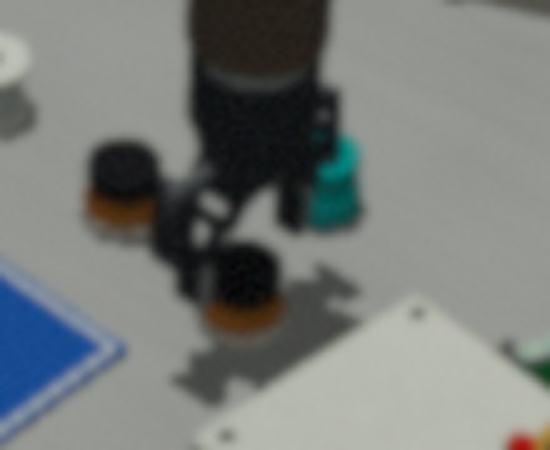

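The left fingertip is at crop (190,298), the right at (295,225), straddling the jar whose cap is at (242,262). The tips are level with the cap top, about 30 mm behind the reported TCP, so I go lower while watching the force.

Emit:
step_arm(motion=[{"slide": [0,2,4],"dr": [0,0,0],"jaw": 80},{"slide": [0,2,8],"dr": [0,0,0],"jaw": 80},{"slide": [0,2,12],"dr": [0,0,0],"jaw": 80},{"slide": [0,2,15],"dr": [0,0,0],"jaw": 80},{"slide": [0,2,15],"dr": [0,0,0],"jaw": 80},{"slide": [0,2,15],"dr": [0,0,0],"jaw": 80},{"slide": [0,2,15],"dr": [0,0,0],"jaw": 80},{"slide": [0,2,15],"dr": [0,0,0],"jaw": 80}])

```text
clock: 20.9
position: [481.8, 8.3, -4.0]
ee_rot: [-0.694, 0.72, 0.0, -0.0]
contact_force: [-0.7, -0.2, 0.3]
gripper_width: 80.0
grasp_force: 0.0
```

Emit:
step_arm(motion=[{"slide": [0,0,2],"dr": [0,0,0],"jaw": 80},{"slide": [0,0,4],"dr": [0,0,0],"jaw": 80},{"slide": [0,0,6],"dr": [0,0,0],"jaw": 80},{"slide": [0,0,6],"dr": [0,0,0],"jaw": 65},{"slide": [0,0,6],"dr": [0,0,0],"jaw": 55},{"slide": [0,0,6],"dr": [0,0,0],"jaw": 45},{"slide": [0,0,6],"dr": [0,0,0],"jaw": 40},{"slide": [0,0,6],"dr": [0,0,0],"jaw": 40}])

```text
clock: 21.9
position: [483.2, 8.5, -8.7]
ee_rot: [-0.694, 0.72, -0.0, 0.001]
contact_force: [-0.6, -1.0, 7.7]
gripper_width: 47.7
grasp_force: 55.8
```

```bash
cat >> h.py <<'E'
C=np.array([617.6,-179.6]); tx=np.array([.9986,-.052]); ty=np.array([.052,.9986])
spot=lambda y:C-8*tx+y*ty
Y=np.radians(-93)
def st():
    s=arm.read_state(); print(round(float(s["clock"]),2),s["position"].round(1),s["contact_force"].round(1),s["gripper_width"].round(1),s["grasp_force"].round(1))
E
python3 - <<'E'
from h import *
st(); p=spot(105);print(p)
print(move([*arm.read_state()["position"][:2],75],Y,0,False)); print(move([*p,75],Y,0,False));print(move([*p,-3],Y,0,False))
E
```

```text
Traceback (most recent call last):
  File "h.py", line 38, in st
    s=arm.read_state(); print(round(float(s["clock"]),2),s["position"].round(1),s["contact_force"].round(1),s["gripper_width"].round(1),s["grasp_force"].round(1))
                                                                                                            ^^^^^^^^^^^^^^^^^^^^^^^^
AttributeError: 'float' object has no attribute 'round'
```

Emit:
step_arm(motion=[{"slide": [0,0,-12],"dr": [0,0,0],"jaw": 40},{"slide": [0,0,-35],"dr": [0,0,0],"jaw": 40},{"slide": [0,0,-65],"dr": [0,0,0],"jaw": 40},{"slide": [15,-27,-85],"dr": [0,0,0],"jaw": 40},{"slide": [35,-60,-85],"dr": [0,0,0],"jaw": 40},{"slide": [55,-95,-85],"dr": [0,0,0],"jaw": 40},{"slide": [70,-122,-85],"dr": [0,0,0],"jaw": 40},{"slide": [78,-135,-85],"dr": [0,0,0],"jaw": 40}])

```text
clock: 22.9
position: [614.1, -75.6, 74.4]
ee_rot: [-0.693, 0.721, 0.001, -0.0]
contact_force: [0.6, -0.6, -1.2]
gripper_width: 47.1
grasp_force: 55.4
```

```bash
sed -i 's/s\["gripper_width"\].round(1),s\["grasp_force"\].round(1)/round(s["gripper_width"],1),round(s["grasp_force"],1)/' h.py
python3 - <<'E'
from h import *
st(); print(move([*spot(105),-2.5],Y,0,False))
E
```

```text
22.9 [614.1 -75.6  74.4] [ 0.6 -0.6 -1.2] 47.1 55.4
(array([-1.3, -1.1, 76.9]), array([0.01, 0.  , 0.1 ]))
```

Emit:
step_arm(motion=[{"slide": [-1,-1,25],"dr": [0,0,0],"jaw": 40},{"slide": [-1,-1,50],"dr": [0,0,0],"jaw": 40},{"slide": [-1,-1,65],"dr": [0,0,0],"jaw": 40},{"slide": [-1,-1,72],"dr": [0,0,0],"jaw": 40},{"slide": [-1,-1,75],"dr": [0,0,0],"jaw": 40},{"slide": [-1,-1,78],"dr": [0,0,0],"jaw": 40},{"slide": [-1,-1,79],"dr": [0,0,0],"jaw": 40},{"slide": [-1,-1,79],"dr": [0,0,0],"jaw": 40}])

```text
clock: 23.9
position: [614.9, -73.8, -3.9]
ee_rot: [-0.694, 0.72, 0.0, 0.0]
contact_force: [-0.3, -0.9, -1.0]
gripper_width: 47.4
grasp_force: 55.4
```

```bash
python3 - <<'E'
from h import *
st(); print(move([473.5,-144.6,75],Y,0,False))
E
```

```text
23.9 [614.9 -73.8  -3.9] [-0.3 -0.9 -1. ] 47.4 55.4
(array([ 76. , 138.6, -78.9]), array([0. , 0. , 0.1]))
```

Emit:
step_arm(motion=[{"slide": [0,0,1],"dr": [0,0,0],"jaw": 60},{"slide": [0,0,1],"dr": [0,0,0],"jaw": 80},{"slide": [0,0,1],"dr": [0,0,0],"jaw": 80},{"slide": [0,0,-35],"dr": [0,0,0],"jaw": 80},{"slide": [0,0,-79],"dr": [0,0,0],"jaw": 80},{"slide": [25,45,-79],"dr": [0,0,0],"jaw": 80},{"slide": [55,95,-79],"dr": [0,0,0],"jaw": 80},{"slide": [76,138,-79],"dr": [0,0,0],"jaw": 80}])

```text
clock: 24.9
position: [472.1, -145.4, 75.0]
ee_rot: [-0.694, 0.72, 0.0, -0.0]
contact_force: [-0.1, 0.3, 0.8]
gripper_width: 79.9
grasp_force: 0.0
```

```bash
cat >> det.py <<'E'
def caps():
    b=snap("top"); h=cv2.cvtColor(b,cv2.COLOR_BGR2HSV)
    for q in blobs(h[...,2]<60,50):
        if 180<q[0][1]<300 and 240<q[0][0]<420 and q[2][2]<22:
            p=onz("top",q[0],46); print("cap",q[0],q[1],q[2][2:],p.round(1),"tray",((p[:2]-C)@tx).round(),((p[:2]-C)@ty).round())
E
python3 - <<'E'
from det import *
st(); caps(); print(move([473.5,-144.6,-5],Y,0,False))
E
```

```text
24.9 [ 472.1 -145.4   75. ] [-0.1  0.3  0.8] 79.9 0.0
cap [290.6 201.7] 142 [15 13] [612.7 -73.4  46. ] tray -10.0 106.0
cap [394.8 208.2] 80 [16 18] [ 599.3 -412.7   46. ] tray -6.0 -234.0
cap [369.8 243.4] 105 [14 15] [ 482. -328.   46.] tray -128.0 -155.0
cap [300.  248.8] 163 [15 14] [ 459.3 -105.9   46. ] tray -162.0 65.0
cap [315.4 251.6] 155 [19 22] [ 451.6 -154.8   46. ] tray -167.0 16.0
cap [394.9 260.7] 75 [15 13] [ 429.1 -405.6   46. ] tray -177.0 -235.0
(array([-1.9, -8.8, 79.2]), array([0.06, 0.01, 0.08]))
```

```bash
python3 - <<'E'
from det import *
a=snap("scene"); st()
cv2.imwrite("pics/p.png",cv2.resize(a[120:260,180:340],None,fx=4,fy=4,interpolation=2))
for P in([473,-145],[459,-106]): print(proj("scene",[*P,46]))
h=cv2.cvtColor(a,cv2.COLOR_BGR2HSV).astype(int)
m=(h[...,0]>5)&(h[...,0]<18)&(h[...,1]>110)&(h[...,2]<150)&(h[...,2]>40)
for q in blobs(m,15):
    if 200<q[0][0]<330 and 140<q[0][1]<260: print("amber",q, onz("scene",q[0],12).round())
E
```

```text
25.0 [ 468.7 -145.7   74.7] [ 0.2  0.2 -0.3] 80.3 0.0
[272.47679416 198.37593649]
[284.76823974 201.68345697]
amber (array([224.7, 167.5]), np.int32(57), array([219, 165,  12,   6], dtype=int32)) [ 434. -404.   12.]
amber (array([229.4, 184. ]), np.int32(60), array([223, 181,  14,   7], dtype=int32)) [ 486. -327.   12.]
amber (array([284.1, 211.6]), np.int32(71), array([277, 208,  15,   8], dtype=int32)) [ 467. -101.   12.]
amber (array([258.2, 242. ]), np.int32(70), array([251, 238,  15,   8], dtype=int32)) [618. -71.  12.]
```

View pics/p.png

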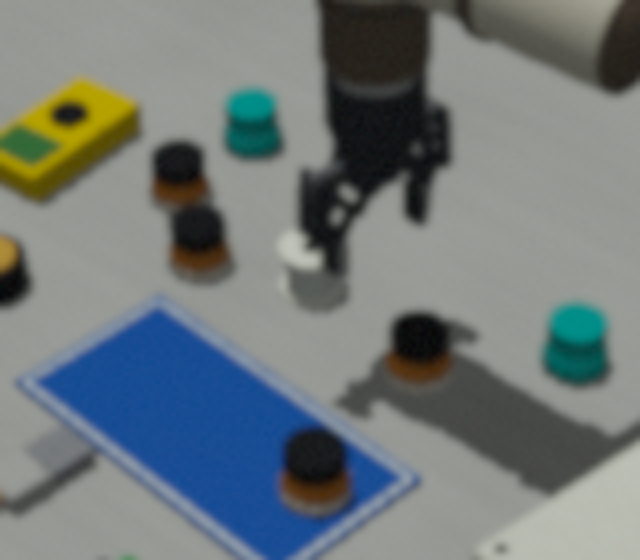

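The jar that was at (473,-145) has been knocked to about (460,-105): crop (420,345), which is scene (284,206). The first jar stands on the tray at crop (315,470). I've now viewed all 14 pictures, so from here I check by numbers.

```bash
python3 - <<'E'
from det import *
st(); print(move([460,-105.5,-6],Y,0,False))
E
```

```text
25.0 [ 468.7 -145.7   74.7] [ 0.2  0.2 -0.3] 80.3 0.0
(array([-39.7,  10. ,  80.8]), array([0.03, 0.01, 0.08]))
```

Emit:
step_arm(motion=[{"slide": [-20,8,0],"dr": [0,0,0],"jaw": 80},{"slide": [-38,15,0],"dr": [0,0,0],"jaw": 80},{"slide": [-38,15,0],"dr": [0,0,0],"jaw": 80},{"slide": [-38,15,20],"dr": [0,0,0],"jaw": 80},{"slide": [-38,15,20],"dr": [0,0,0],"jaw": 80},{"slide": [-38,15,20],"dr": [0,0,0],"jaw": 80},{"slide": [-38,15,20],"dr": [0,0,0],"jaw": 80},{"slide": [-38,15,20],"dr": [0,0,0],"jaw": 80}])

```text
clock: 26.0
position: [460.8, -106.1, 55.3]
ee_rot: [-0.694, 0.72, 0.0, 0.0]
contact_force: [-0.1, 0.3, 0.1]
gripper_width: 80.1
grasp_force: 0.0
```

```bash
python3 - <<'E'
from det import *
st(); print(move([460,-105.5,-6],Y,0,False))
E
```

```text
26.0 [ 460.8 -106.1   55.3] [-0.1  0.3  0.1] 80.1 0.0
(array([-0.6,  0.8, 61.3]), array([-0. ,  0. ,  0.1]))
```

Emit:
step_arm(motion=[{"slide": [0,0.5,20],"dr": [0,0,0],"jaw": 80},{"slide": [0,0.5,40],"dr": [0,0,0],"jaw": 80},{"slide": [0,0.5,55],"dr": [0,0,0],"jaw": 80},{"slide": [0,0.5,61],"dr": [0,0,0],"jaw": 80},{"slide": [0,0.5,61],"dr": [0,0,0],"jaw": 65},{"slide": [0,0.5,61],"dr": [0,0,0],"jaw": 50},{"slide": [0,0.5,61],"dr": [0,0,0],"jaw": 40},{"slide": [0,0.5,61],"dr": [0,0,0],"jaw": 40}])

```text
clock: 27.0
position: [461.2, -106.0, -5.0]
ee_rot: [-0.694, 0.72, -0.001, 0.001]
contact_force: [-0.5, 0.9, 6.3]
gripper_width: 46.5
grasp_force: 60.7
```

```bash
python3 - <<'E'
from det import *
st(); print(move([*spot(35),75],Y,0,False))
E
```

```text
27.0 [ 461.2 -106.    -5. ] [-0.5  0.9  6.3] 46.5 60.7
(array([  32.6, -151.8,  -79.7]), array([-0.02,  0.  ,  0.11]))
```

Emit:
step_arm(motion=[{"slide": [0,0,-12],"dr": [0,0,0],"jaw": 40},{"slide": [0,0,-40],"dr": [0,0,0],"jaw": 40},{"slide": [2,-10,-75],"dr": [0,0,0],"jaw": 40},{"slide": [10,-45,-80],"dr": [0,0,0],"jaw": 40},{"slide": [20,-90,-80],"dr": [0,0,0],"jaw": 40},{"slide": [28,-128,-80],"dr": [0,0,0],"jaw": 40},{"slide": [32,-150,-80],"dr": [0,0,0],"jaw": 40},{"slide": [32,-151,-80],"dr": [0,0,0],"jaw": 40}])

```text
clock: 28.0
position: [610.0, -143.9, 73.3]
ee_rot: [-0.693, 0.721, 0.001, -0.0]
contact_force: [0.4, 0.2, -0.4]
gripper_width: 46.7
grasp_force: 61.1
```

```bash
python3 - <<'E'
from det import *
st(); print(move([*spot(35),-1],Y,0,False))
E
```

```text
28.0 [ 610.  -143.9   73.3] [ 0.4  0.2 -0.4] 46.7 61.1
(array([ 0.3, -1.5, 74.2]), array([0.01, 0.  , 0.1 ]))
```

Emit:
step_arm(motion=[{"slide": [0,0,25],"dr": [0,0,0],"jaw": 40},{"slide": [0,0,48],"dr": [0,0,0],"jaw": 40},{"slide": [0,0,63],"dr": [0,0,0],"jaw": 40},{"slide": [0,0,70],"dr": [0,0,0],"jaw": 40},{"slide": [0,0,73],"dr": [0,0,0],"jaw": 40},{"slide": [0,0,75],"dr": [0,0,0],"jaw": 40},{"slide": [0,0,75],"dr": [0,0,0],"jaw": 40},{"slide": [0,0,75],"dr": [0,0,0],"jaw": 40}])

```text
clock: 29.0
position: [609.9, -143.7, -0.8]
ee_rot: [-0.694, 0.72, 0.0, 0.0]
contact_force: [0.4, 0.1, -0.0]
gripper_width: 46.7
grasp_force: 61.2
```

```bash
python3 - <<'E'
from det import *
st(); print(move([482,-328,75],Y,0,False))
E
```

```text
29.0 [ 609.9 -143.7   -0.8] [ 0.4  0.1 -0. ] 46.7 61.2
(array([188.9, 120.8, -75.9]), array([0. , 0. , 0.1]))
```

Emit:
step_arm(motion=[{"slide": [0,0,0.5],"dr": [0,0,0],"jaw": 60},{"slide": [0,0,0.5],"dr": [0,0,0],"jaw": 80},{"slide": [0,0,0.5],"dr": [0,0,0],"jaw": 80},{"slide": [0,0,-35],"dr": [0,0,0],"jaw": 80},{"slide": [0,0,-76],"dr": [0,0,0],"jaw": 80},{"slide": [40,25,-76],"dr": [0,0,0],"jaw": 80},{"slide": [85,55,-76],"dr": [0,0,0],"jaw": 80},{"slide": [130,83,-76],"dr": [0,0,0],"jaw": 80}])

```text
clock: 30.0
position: [520.9, -271.4, 75.0]
ee_rot: [-0.694, 0.72, 0.0, -0.0]
contact_force: [1.6, -0.3, 0.3]
gripper_width: 79.9
grasp_force: 0.0
```

Emit:
step_arm(motion=[{"slide": [40,25,0],"dr": [0,0,0.1],"jaw": 80},{"slide": [59,38,0],"dr": [0,0,0.1],"jaw": 80},{"slide": [59,38,0],"dr": [0,0,0.1],"jaw": 80},{"slide": [59,38,0],"dr": [0,0,0.1],"jaw": 80},{"slide": [59,38,0],"dr": [0,0,0.1],"jaw": 80},{"slide": [59,38,0],"dr": [0,0,0.1],"jaw": 80},{"slide": [59,38,0],"dr": [0,0,0.1],"jaw": 80},{"slide": [59,38,0],"dr": [0,0,0.1],"jaw": 80}])

```text
clock: 31.0
position: [481.7, -327.8, 74.7]
ee_rot: [-0.689, 0.725, 0.0, -0.0]
contact_force: [0.3, 0.0, -0.8]
gripper_width: 80.1
grasp_force: 0.0
```

```bash
cat >> det.py <<'E'
def amber():
    a=snap("scene");h=cv2.cvtColor(a,cv2.COLOR_BGR2HSV).astype(int)
    m=(h[...,0]>5)&(h[...,0]<18)&(h[...,1]>110)&(h[...,2]<150)&(h[...,2]>40)
    for q in blobs(m,12):
        if 170<q[0][0]<330 and 140<q[0][1]<260:
            p=onz("scene",q[0],12)[:2]-[5,3]; print("amber",q[0],q[1],p.round(),"tray",((p-C)@tx).round(),((p-C)@ty).round())
E
python3 - <<'E'
from det import *
st(); caps(); amber(); print(move([482,-328,-6],Y,0,False))
E
```

```text
31.0 [ 481.7 -327.8   74.7] [ 0.3  0.  -0.8] 80.1 0.0
cap [309.2 203.4] 80 [ 9 18] [ 608.5 -134.1   46. ] tray -11.0 45.0
cap [290.6 202. ] 150 [15 13] [611.7 -73.4  46. ] tray -11.0 106.0
amber [225.1 167.6] 53 [ 428. -405.] tray -177.0 -235.0
amber [229.5 184.1] 61 [ 481. -330.] tray -128.0 -157.0
amber [243.  229.9] 74 [ 607. -143.] tray -13.0 36.0
amber [258.4 241.9] 70 [612. -74.] tray -11.0 105.0
amber [172.1 248.1] 30 [ 799. -244.] tray 185.0 -55.0
(array([ 0.1, -0.5, 80.7]), array([0.01, 0.  , 0.01]))
```

Emit:
step_arm(motion=[{"slide": [0,0,25],"dr": [0,0,0],"jaw": 80},{"slide": [0,0,50],"dr": [0,0,0],"jaw": 80},{"slide": [0,0,72],"dr": [0,0,0],"jaw": 80},{"slide": [0,0,80],"dr": [0,0,0],"jaw": 80},{"slide": [0,0,80],"dr": [0,0,0],"jaw": 65},{"slide": [0,0,80],"dr": [0,0,0],"jaw": 50},{"slide": [0,0,80],"dr": [0,0,0],"jaw": 40},{"slide": [0,0,80],"dr": [0,0,0],"jaw": 40}])

```text
clock: 32.1
position: [482.6, -328.4, -3.8]
ee_rot: [-0.689, 0.725, -0.001, 0.0]
contact_force: [-0.7, 0.7, 5.8]
gripper_width: 46.6
grasp_force: 61.4
```

```bash
python3 - <<'E'
from det import *
st(); print(move([*spot(-105),80],Y,0,False))
E
```

```text
32.1 [ 482.6 -328.4   -3.8] [-0.7  0.7  5.8] 46.6 61.4
(array([ -50.5, -119.3,  -83.7]), array([-0.01, -0.01,  0.01]))
```

Emit:
step_arm(motion=[{"slide": [0,0,-12],"dr": [0,0,0],"jaw": 40},{"slide": [0,0,-40],"dr": [0,0,0],"jaw": 40},{"slide": [-4,-10,-75],"dr": [0,0,0],"jaw": 40},{"slide": [-18,-42,-80],"dr": [0,0,0],"jaw": 40},{"slide": [-35,-82,-80],"dr": [0,0,0],"jaw": 40},{"slide": [-47,-110,-80],"dr": [0,0,0],"jaw": 40},{"slide": [-50,-118,-80],"dr": [0,0,0],"jaw": 40},{"slide": [-50,-118,-80],"dr": [0,0,0],"jaw": 40}])

```text
clock: 33.1
position: [601.4, -283.9, 74.2]
ee_rot: [-0.689, 0.725, 0.001, -0.0]
contact_force: [-0.4, -0.5, -1.4]
gripper_width: 46.5
grasp_force: 61.6
```

```bash
python3 - <<'E'
from det import *
st(); print(move([*spot(-105),0],Y,0,False))
E
```

```text
33.1 [ 601.4 -283.9   74.2] [-0.4 -0.5 -1.4] 46.5 61.6
(array([ 0.1, -2.9, 74.2]), array([0.02, 0.01, 0.01]))
```

Emit:
step_arm(motion=[{"slide": [0,-2,25],"dr": [0,0,0],"jaw": 40},{"slide": [0,-2,48],"dr": [0,0,0],"jaw": 40},{"slide": [0,-2,63],"dr": [0,0,0],"jaw": 40},{"slide": [0,-2,70],"dr": [0,0,0],"jaw": 40},{"slide": [0,-2,73],"dr": [0,0,0],"jaw": 40},{"slide": [0,-2,75],"dr": [0,0,0],"jaw": 40},{"slide": [0,-2,75],"dr": [0,0,0],"jaw": 40},{"slide": [0,-2,75],"dr": [0,0,0],"jaw": 40}])

```text
clock: 34.1
position: [604.4, -284.4, 0.3]
ee_rot: [-0.689, 0.725, -0.0, 0.0]
contact_force: [-0.4, 0.3, 0.0]
gripper_width: 46.7
grasp_force: 61.7
```

```bash
python3 - <<'E'
from det import *
st(); print(move([429,-405.5,75],Y,0,False))
E
```

```text
34.1 [ 6.044e+02 -2.844e+02  3.000e-01] [-0.4  0.3  0. ] 46.7 61.7
(array([130. , 168.9, -74.8]), array([-0.  ,  0.  ,  0.01]))
```

Emit:
step_arm(motion=[{"slide": [0,0,0.5],"dr": [0,0,0],"jaw": 60},{"slide": [0,0,0.5],"dr": [0,0,0],"jaw": 80},{"slide": [0,0,0.5],"dr": [0,0,0],"jaw": 80},{"slide": [0,0,-35],"dr": [0,0,0],"jaw": 80},{"slide": [0,0,-75],"dr": [0,0,0],"jaw": 80},{"slide": [25,32,-75],"dr": [0,0,0],"jaw": 80},{"slide": [55,72,-75],"dr": [0,0,0],"jaw": 80},{"slide": [87,113,-75],"dr": [0,0,0],"jaw": 80}])

```text
clock: 35.1
position: [485.7, -365.8, 75.0]
ee_rot: [-0.689, 0.725, 0.0, -0.0]
contact_force: [1.0, -1.3, 0.0]
gripper_width: 80.1
grasp_force: 0.0
```

Emit:
step_arm(motion=[{"slide": [30,38,0],"dr": [0,0,0],"jaw": 80},{"slide": [43,56,0],"dr": [0,0,0],"jaw": 80},{"slide": [43,56,0],"dr": [0,0,0],"jaw": 80},{"slide": [43,56,0],"dr": [0,0,0],"jaw": 80},{"slide": [43,56,0],"dr": [0,0,0],"jaw": 80},{"slide": [43,56,0],"dr": [0,0,0],"jaw": 80},{"slide": [43,56,0],"dr": [0,0,0],"jaw": 80},{"slide": [43,56,0],"dr": [0,0,0],"jaw": 80}])

```text
clock: 36.1
position: [428.7, -405.2, 74.7]
ee_rot: [-0.689, 0.725, 0.001, -0.0]
contact_force: [0.4, -0.1, -0.4]
gripper_width: 80.1
grasp_force: 0.0
```

```bash
python3 - <<'E'
from det import *
st(); amber(); print(move([429,-405.5,-6],Y,0,False))
E
```

```text
36.1 [ 428.7 -405.2   74.7] [ 0.4 -0.1 -0.4] 80.1 0.0
amber [224.6 167.2] 56 [ 428. -408.] tray -178.0 -238.0
amber [211.8 207.4] 67 [ 600. -288.] tray -12.0 -109.0
amber [243.3 229.9] 74 [ 606. -142.] tray -13.0 36.0
amber [258.3 242. ] 71 [613. -74.] tray -10.0 105.0
amber [172.  248.3] 31 [ 800. -244.] tray 185.0 -54.0
(array([ 0.2, -0.5, 80.7]), array([0.01, 0.  , 0.01]))
```

Emit:
step_arm(motion=[{"slide": [1,0,25],"dr": [0,0,0],"jaw": 80},{"slide": [1,0,50],"dr": [0,0,0],"jaw": 80},{"slide": [1,0,72],"dr": [0,0,0],"jaw": 80},{"slide": [1,0,80],"dr": [0,0,0],"jaw": 80},{"slide": [1,0,80],"dr": [0,0,0],"jaw": 65},{"slide": [1,0,80],"dr": [0,0,0],"jaw": 50},{"slide": [1,0,80],"dr": [0,0,0],"jaw": 40},{"slide": [1,0,80],"dr": [0,0,0],"jaw": 40}])

```text
clock: 37.15
position: [429.6, -407.1, -3.7]
ee_rot: [-0.689, 0.725, -0.001, 0.0]
contact_force: [0.8, -0.1, 6.3]
gripper_width: 46.5
grasp_force: 61.5
```

```bash
python3 - <<'E'
from det import *
st(); print(move([*spot(-35),80],Y,0,False))
E
```

```text
37.15 [ 429.6 -407.1   -3.7] [ 0.8 -0.1  6.3] 46.5 61.5
(array([-201.7, -168.3,  -83.7]), array([-0.01, -0.01,  0.01]))
```

Emit:
step_arm(motion=[{"slide": [0,0,-15],"dr": [0,0,0],"jaw": 40},{"slide": [0,0,-50],"dr": [0,0,0],"jaw": 40},{"slide": [-5,-4,-84],"dr": [0,0,0],"jaw": 40},{"slide": [-40,-33,-84],"dr": [0,0,0],"jaw": 40},{"slide": [-80,-67,-84],"dr": [0,0,0],"jaw": 40},{"slide": [-120,-100,-84],"dr": [0,0,0],"jaw": 40},{"slide": [-155,-130,-84],"dr": [0,0,0],"jaw": 40},{"slide": [-180,-150,-84],"dr": [0,0,0],"jaw": 40}])

```text
clock: 38.15
position: [588.3, -232.5, 78.8]
ee_rot: [-0.689, 0.725, 0.001, -0.0]
contact_force: [1.1, -0.4, -1.9]
gripper_width: 46.5
grasp_force: 61.7
```

Emit:
step_arm(motion=[{"slide": [-15,-12,0],"dr": [0,0,0],"jaw": 40},{"slide": [-21,-17,0],"dr": [0,0,0],"jaw": 40},{"slide": [-21,-17,0],"dr": [0,0,0],"jaw": 40},{"slide": [-21,-17,0],"dr": [0,0,0],"jaw": 40},{"slide": [-21,-17,0],"dr": [0,0,0],"jaw": 40},{"slide": [-21,-17,0],"dr": [0,0,0],"jaw": 40},{"slide": [-21,-17,0],"dr": [0,0,0],"jaw": 40},{"slide": [-21,-17,0],"dr": [0,0,0],"jaw": 40}])

```text
clock: 39.15
position: [605.6, -214.4, 78.7]
ee_rot: [-0.689, 0.725, 0.0, -0.0]
contact_force: [-0.5, 0.2, -1.4]
gripper_width: 46.6
grasp_force: 61.7
```

```bash
python3 - <<'E'
from det import *
st(); print(move([*spot(-35),0],Y,0,False)); amber()
E
```

```text
39.15 [ 605.6 -214.4   78.7] [-0.5  0.2 -1.4] 46.6 61.7
(array([-0.3, -2.3, 78.7]), array([0.01, 0.  , 0.  ]))
amber [227.2 199.1] 58 [ 540. -281.] tray -73.0 -105.0
amber [211.7 207.4] 66 [ 601. -288.] tray -11.0 -109.0
amber [243.1 229.7] 83 [ 606. -144.] tray -13.0 35.0
amber [258.1 241.8] 84 [613. -75.] tray -10.0 104.0
amber [172.2 248.1] 27 [ 799. -244.] tray 184.0 -55.0
```

Emit:
step_arm(motion=[{"slide": [0,-2,25],"dr": [0,0,0],"jaw": 40},{"slide": [0,-2,50],"dr": [0,0,0],"jaw": 40},{"slide": [0,-2,66],"dr": [0,0,0],"jaw": 40},{"slide": [0,-2,73],"dr": [0,0,0],"jaw": 40},{"slide": [0,-2,76],"dr": [0,0,0],"jaw": 40},{"slide": [0,-2,79],"dr": [0,0,0],"jaw": 40},{"slide": [0,-2,79],"dr": [0,0,0],"jaw": 40},{"slide": [0,-2,79],"dr": [0,0,0],"jaw": 40}])

```text
clock: 40.2
position: [608.2, -214.4, 0.4]
ee_rot: [-0.689, 0.725, -0.0, 0.0]
contact_force: [0.2, 0.4, 0.4]
gripper_width: 46.1
grasp_force: 61.8
```

Emit:
step_arm(motion=[{"slide": [0,0,0.5],"dr": [0,0,0],"jaw": 60},{"slide": [0,0,0.5],"dr": [0,0,0],"jaw": 80},{"slide": [0,0,0.5],"dr": [0,0,0],"jaw": 80},{"slide": [0,0,-35],"dr": [0,0,0],"jaw": 80},{"slide": [0,0,-85],"dr": [0,0,0],"jaw": 70},{"slide": [0,0,-140],"dr": [0,0,0],"jaw": 60},{"slide": [0,0,-200],"dr": [0,0,0],"jaw": 50},{"slide": [0,0,-230],"dr": [0,0,0],"jaw": 50}])

```text
clock: 41.2
position: [608.9, -214.9, 234.3]
ee_rot: [-0.689, 0.725, -0.002, 0.002]
contact_force: [0.6, -0.4, 0.0]
gripper_width: 49.8
grasp_force: 0.0
```

```bash
python3 - <<'E'
from det import *
from kin import knob,S
st(); amber()
# knob now
p,z,y,_=knob(1.22,0,-7.2); print("knob model",p,np.degrees(y)); b=snap("top"); a=snap("scene")
for n,im,q in(("top",b,proj("top",[*p,153])),("scene",a,proj("scene",[*p,153]))):
    m=masks(im)["red"]; print(n,q.round(1),[(k[0],k[1]) for k in blobs(m,4) if np.linalg.norm(k[0]-q)<15])
print(arm.read_state()["joints"].round(2),move([*p,250],y,0,False))
E
```

```text
41.2 [ 608.9 -214.9  234.3] [ 0.6 -0.4  0. ] 49.8 0.0
amber [212.2 207.4] 72 [ 600. -287.] tray -12.0 -108.0
amber [227.2 218.3] 70 [ 603. -216.] tray -13.0 -37.0
amber [243.  229.8] 84 [ 607. -143.] tray -13.0 36.0
amber [258.2 241.8] 81 [613. -75.] tray -10.0 105.0
amber [172.1 248.1] 28 [ 799. -244.] tray 185.0 -55.0
knob model [595.14830233 266.22716131] -3.4031005441685602
top [178.3 196. ] [(array([177.8, 196.2]), np.int32(17))]
scene [362.7 262.9] [(array([363.4, 259.9]), np.int32(17))]
[-0.09  0.4   0.1  -0.   -1.26  0.04] (array([-479.5,   38.2,  -18. ]), array([ -0.02,  -0.02, -11.2 ]))
```

All four jars stand on the tray, at about (-12,-108), (-13,-37), (-13,36) and (-10,105) in the tray frame. Now back to the knob.

Emit:
step_arm(motion=[{"slide": [-50,4,-10],"dr": [0,0,-1.3],"jaw": 45},{"slide": [-105,8,-15],"dr": [0,0,-2.6],"jaw": 45},{"slide": [-160,13,-15],"dr": [0,0,-3.9],"jaw": 45},{"slide": [-215,17,-15],"dr": [0,0,-5.2],"jaw": 45},{"slide": [-270,21,-15],"dr": [0,0,-6.5],"jaw": 45},{"slide": [-325,26,-15],"dr": [0,0,-7.8],"jaw": 45},{"slide": [-380,30,-15],"dr": [0,0,-9.1],"jaw": 45},{"slide": [-430,34,-15],"dr": [0,0,-10.4],"jaw": 45}])

```text
clock: 42.35
position: [595.0, 218.4, 242.9]
ee_rot: [0.997, -0.082, -0.002, 0.001]
contact_force: [0.3, -0.1, -1.3]
gripper_width: 45.0
grasp_force: 0.0
```

```bash
python3 - <<'E'
from kin import *
st();p,z,y,_=knob(1.22,0,-7.2); print(move([*p,215],y,0,False))
E
```

```text
42.35 [595.  218.4 242.9] [ 0.3 -0.1 -1.3] 45.0 0.0
(array([ -7.5, -47.3,  27.9]), array([ 0.01,  0.03, -0.75]))
```

Emit:
step_arm(motion=[{"slide": [-4,-25,10],"dr": [0,0,-0.7],"jaw": 45},{"slide": [-7,-47,28],"dr": [0,0,-0.75],"jaw": 45},{"slide": [-7,-47,28],"dr": [0,0,-0.75],"jaw": 45},{"slide": [-7,-47,28],"dr": [0,0,-0.75],"jaw": 45},{"slide": [-7,-47,28],"dr": [0,0,-0.75],"jaw": 45},{"slide": [-7,-47,28],"dr": [0,0,-0.75],"jaw": 45},{"slide": [-7,-47,28],"dr": [0,0,-0.75],"jaw": 45},{"slide": [-7,-47,28],"dr": [0,0,-0.75],"jaw": 45}])

```text
clock: 43.35
position: [597.2, 264.1, 217.1]
ee_rot: [0.999, -0.033, -0.0, -0.0]
contact_force: [0.2, -1.0, -0.0]
gripper_width: 45.3
grasp_force: 0.0
```

```bash
python3 - <<'E'
from kin import *
st();p,z,y,_=knob(1.22,0,-7.2); print(move([*p,125.3],y,0,False))
E
```

```text
43.35 [597.2 264.1 217.1] [ 0.2 -1.  -0. ] 45.3 0.0
(array([-2.1, -1.9, 91.8]), array([-0.01,  0.  , -0.05]))
```

Emit:
step_arm(motion=[{"slide": [-2,-2,20],"dr": [0,0,-0.05],"jaw": 45},{"slide": [-2,-2,45],"dr": [0,0,-0.05],"jaw": 45},{"slide": [-2,-2,70],"dr": [0,0,-0.05],"jaw": 45},{"slide": [-2,-2,85],"dr": [0,0,-0.05],"jaw": 45},{"slide": [-2,-2,91.5],"dr": [0,0,-0.05],"jaw": 45},{"slide": [-2,-2,91.5],"dr": [0,0,-0.05],"jaw": 30},{"slide": [-2,-2,91.5],"dr": [0,0,-0.05],"jaw": 15},{"slide": [-2,-2,91.5],"dr": [0,0,-0.05],"jaw": 6}])

```text
clock: 44.35
position: [595.8, 266.7, 126.4]
ee_rot: [1.0, -0.029, 0.0, -0.001]
contact_force: [0.4, 0.2, -0.2]
gripper_width: 13.2
grasp_force: 58.5
```

Emit:
step_arm(motion=[{"slide": [0,0,0],"dr": [0,0,0],"jaw": 6},{"slide": [0,0,0],"dr": [0,0,0],"jaw": 6},{"slide": [0,0,0],"dr": [0,0,0],"jaw": 6},{"slide": [0,0,0],"dr": [0,0,0],"jaw": 6},{"slide": [0,0,0],"dr": [0,0,0],"jaw": 6},{"slide": [0,0,0],"dr": [0,0,0],"jaw": 6},{"slide": [0,0,0],"dr": [0,0,0],"jaw": 6},{"slide": [0,0,0],"dr": [0,0,0],"jaw": 6}])

```text
clock: 45.35
position: [595.5, 266.5, 125.6]
ee_rot: [1.0, -0.029, -0.0, -0.0]
contact_force: [3.5, -0.4, 1.4]
gripper_width: 13.6
grasp_force: 58.7
```

```bash
python3 - <<'E'
from kin import *
st()
print("lift");rows((1.22,0),[(1.22,a) for a in(.02,.05,.08,.11,.14,.17,.19)])
print("back");rows((1.22,.19),[(t,.19) for t in np.linspace(1.22,.61,8)[1:].round(3)])
E
```

```text
45.35 [595.5 266.5 125.6] [ 3.5 -0.4  1.4] 13.6 58.7
lift
(1.22, 0.02) [0.1, -0.0, -4.6] [0.0, 0.14, -0.0]
(1.22, 0.05) [0.1, -0.0, -11.4] [0.0, 0.36, 0.0]
(1.22, 0.08) [-0.2, -0.0, -18.2] [0.0, 0.57, 0.0]
(1.22, 0.11) [-0.6, -0.0, -25.1] [0.0, 0.79, 0.0]
(1.22, 0.14) [-1.2, -0.0, -31.9] [0.0, 1.0, 0.0]
(1.22, 0.17) [-2.1, -0.0, -38.7] [0.0, 1.22, -0.0]
(1.22, 0.19) [-2.7, -0.0, -43.2] [0.0, 1.36, 0.0]
back
(np.float64(1.133), 0.19) [5.6, 2.4, 1.1] [-0.08, -0.0, 0.43]
(np.float64(1.046), 0.19) [11.4, 5.6, 2.2] [-0.17, -0.0, 0.88]
(np.float64(0.959), 0.19) [17.1, 9.7, 3.3] [-0.26, -0.0, 1.33]
(np.float64(0.871), 0.19) [22.7, 14.7, 4.4] [-0.35, -0.0, 1.8]
(np.float64(0.784), 0.19) [28.0, 20.7, 5.4] [-0.44, -0.0, 2.28]
(np.float64(0.697), 0.19) [32.8, 27.7, 6.3] [-0.53, -0.0, 2.77]
(np.float64(0.61), 0.19) [37.0, 35.7, 7.1] [-0.63, 0.0, 3.28]
```

Emit:
step_arm(motion=[{"slide": [0.1,0,-4.6],"dr": [0,0.14,0],"jaw": 6},{"slide": [0.1,0,-11.4],"dr": [0,0.36,0],"jaw": 6},{"slide": [-0.2,0,-18.2],"dr": [0,0.57,0],"jaw": 6},{"slide": [-0.6,0,-25.1],"dr": [0,0.79,0],"jaw": 6},{"slide": [-1.2,0,-31.9],"dr": [0,1.0,0],"jaw": 6},{"slide": [-2.1,0,-38.7],"dr": [0,1.22,0],"jaw": 6},{"slide": [-2.7,0,-43.2],"dr": [0,1.36,0],"jaw": 6},{"slide": [-2.7,0,-43.2],"dr": [0,1.36,0],"jaw": 6}])

```text
clock: 46.35
position: [591.9, 266.5, 168.9]
ee_rot: [0.995, -0.029, 0.094, 0.003]
contact_force: [1.7, -0.8, 0.2]
gripper_width: 13.3
grasp_force: 58.7
```

Emit:
step_arm(motion=[{"slide": [5.6,2.4,1.1],"dr": [-0.08,0,0.43],"jaw": 6},{"slide": [11.4,5.6,2.2],"dr": [-0.17,0,0.88],"jaw": 6},{"slide": [17.1,9.7,3.3],"dr": [-0.26,0,1.33],"jaw": 6},{"slide": [22.7,14.7,4.4],"dr": [-0.35,0,1.8],"jaw": 6},{"slide": [28,20.7,5.4],"dr": [-0.44,0,2.28],"jaw": 6},{"slide": [32.8,27.7,6.3],"dr": [-0.53,0,2.77],"jaw": 6},{"slide": [37,35.7,7.1],"dr": [-0.63,0,3.28],"jaw": 6},{"slide": [37,35.7,7.1],"dr": [-0.63,0,3.28],"jaw": 6}])

```text
clock: 47.35
position: [627.7, 228.5, 167.5]
ee_rot: [0.961, -0.259, 0.09, 0.025]
contact_force: [-0.1, 0.9, -0.9]
gripper_width: 13.5
grasp_force: 58.7
```

```bash
python3 - <<'E'
from kin import *
st()
for a in(.19,.14,.09,.05,.03,0): p,z,y,_=knob(.61,a,-7.2); print(a,move([*p,z],y,a,False))
E
```

```text
47.35 [627.7 228.5 167.5] [-0.1  0.9 -0.9] 13.5 58.7
0.19 (array([ 0.3, -0.1, -1. ]), array([0.01, 0.02, 0.  ]))
0.14 (array([-0.3, -0.1, 10.4]), array([ 0.01, -0.34,  0.  ]))
0.09 (array([-1.5, -0.1, 21.8]), array([ 0.01, -0.7 ,  0.  ]))
0.05 (array([-2.8, -0.1, 30.8]), array([ 0.01, -0.98,  0.  ]))
0.03 (array([-3.6, -0.1, 35.3]), array([ 0.01, -1.13,  0.  ]))
0 (array([-5. , -0.1, 42. ]), array([ 0.01, -1.34,  0.  ]))
```

Emit:
step_arm(motion=[{"slide": [-0.3,0,10.4],"dr": [0,-0.34,0],"jaw": 6},{"slide": [-1.5,0,21.8],"dr": [0,-0.7,0],"jaw": 6},{"slide": [-2.8,0,30.8],"dr": [0,-0.98,0],"jaw": 6},{"slide": [-3.6,0,35.3],"dr": [0,-1.13,0],"jaw": 6},{"slide": [-3.6,0,35.3],"dr": [0,-1.13,0],"jaw": 6},{"slide": [-3.6,0,35.3],"dr": [0,-1.13,0],"jaw": 6},{"slide": [-3.6,0,35.3],"dr": [0,-1.13,0],"jaw": 6},{"slide": [-3.6,0,35.3],"dr": [0,-1.13,0],"jaw": 6}])

```text
clock: 48.35
position: [630.5, 227.3, 133.5]
ee_rot: [0.966, -0.259, 0.015, 0.004]
contact_force: [-0.1, 2.4, -0.6]
gripper_width: 13.4
grasp_force: 58.7
```

Emit:
step_arm(motion=[{"slide": [-0.4,0,2],"dr": [0,-0.06,0],"jaw": 6},{"slide": [-0.8,0,4],"dr": [0,-0.12,0],"jaw": 6},{"slide": [-1.2,0,6],"dr": [0,-0.18,0],"jaw": 6},{"slide": [-1.4,0,7],"dr": [0,-0.21,0],"jaw": 6},{"slide": [-1.4,0,7],"dr": [0,-0.21,0],"jaw": 6},{"slide": [-1.4,0,7],"dr": [0,-0.21,0],"jaw": 6},{"slide": [-1.4,0,7],"dr": [0,-0.21,0],"jaw": 6},{"slide": [-1.4,0,7],"dr": [0,-0.21,0],"jaw": 6}])

```text
clock: 49.35
position: [630.3, 227.8, 126.5]
ee_rot: [0.966, -0.259, 0.001, -0.0]
contact_force: [4.3, -0.7, 1.4]
gripper_width: 13.6
grasp_force: 58.8
```

Emit:
step_arm(motion=[{"slide": [0,0,0],"dr": [0,0,0],"jaw": 30},{"slide": [0,0,0],"dr": [0,0,0],"jaw": 45},{"slide": [0,0,0],"dr": [0,0,0],"jaw": 45},{"slide": [0,0,-30],"dr": [0,0,0],"jaw": 45},{"slide": [0,0,-80],"dr": [0,0,0],"jaw": 45},{"slide": [-20,55,-100],"dr": [0,0,0],"jaw": 45},{"slide": [-50,105,-100],"dr": [0,0,0],"jaw": 45},{"slide": [-90,150,-100],"dr": [0,0,0],"jaw": 45}])

```text
clock: 50.35
position: [474.7, 142.0, 226.0]
ee_rot: [0.966, -0.26, 0.001, 0.0]
contact_force: [-0.1, 0.3, 0.3]
gripper_width: 45.2
grasp_force: 0.0
```

Emit:
step_arm(motion=[{"slide": [-20,55,0],"dr": [0,0,0],"jaw": 45},{"slide": [-40,100,0],"dr": [0,0,0],"jaw": 45},{"slide": [-60,110,0],"dr": [0,0,0],"jaw": 45},{"slide": [-60,110,0],"dr": [0,0,0],"jaw": 45},{"slide": [-60,110,0],"dr": [0,0,0],"jaw": 45},{"slide": [-60,110,0],"dr": [0,0,0],"jaw": 45},{"slide": [-60,110,0],"dr": [0,0,0],"jaw": 45},{"slide": [-60,110,0],"dr": [0,0,0],"jaw": 45}])

```text
clock: 51.35
position: [369.6, 78.1, 225.6]
ee_rot: [0.966, -0.26, 0.001, 0.001]
contact_force: [0.1, -0.7, -0.1]
gripper_width: 44.9
grasp_force: 0.0
```

```bash
python3 - <<'E'
from det import *
from kin import *
st(); amber()
b=snap("top"); a=snap("scene")
B=Bf(.61,phi); d=(S-B)/np.linalg.norm(S-B)
P={k:[*(B+r*d),z] for k,r,z in(("piv",0,135),("h1",94,135),("h2",146,137),("h3",192,135),("knob",228,155))}
for n,im in(("top",b),("scene",a)):
    q=proj(n,P["knob"]); print(n,"knob model",q.round(1),[(k[0],k[1]) for k in blobs(masks(im)["red"],4) if np.linalg.norm(k[0]-q)<20])
    g=cv2.cvtColor(im,cv2.COLOR_BGR2HSV)
    for k in("piv","h1","h2","h3"):
        u,v=proj(n,P[k]).round().astype(int); w=g[v-3:v+4,u-3:u+4]; i=np.unravel_index(w[...,2].argmin(),(7,7)); j=np.unravel_index(w[...,1].argmin(),(7,7))
        print(k,(u,v),"darkest",w[i].tolist(),(i[1]-3,i[0]-3),"least sat",w[j].tolist(),(j[1]-3,j[0]-3))
E
```

```text
51.35 [369.6  78.1 225.6] [ 0.1 -0.7 -0.1] 44.9 0.0
amber [212.2 207.4] 69 [ 600. -287.] tray -12.0 -108.0
amber [227.1 218.3] 68 [ 603. -216.] tray -13.0 -37.0
amber [243.3 229.9] 74 [ 606. -142.] tray -13.0 36.0
amber [258.2 242. ] 69 [613. -74.] tray -10.0 105.0
amber [172.  248.1] 31 [ 799. -244.] tray 185.0 -55.0
top knob model [192.  184.9] [(array([191.3, 185.3]), np.int32(15))]
piv (np.int64(150), np.int64(250)) darkest [130, 11, 70] (np.int64(2), np.int64(2)) least sat [20, 10, 157] (np.int64(-3), np.int64(-3))
h1 (np.int64(168), np.int64(223)) darkest [106, 71, 54] (np.int64(1), np.int64(2)) least sat [0, 4, 59] (np.int64(1), np.int64(3))
h2 (np.int64(178), np.int64(209)) darkest [8, 20, 51] (np.int64(1), np.int64(2)) least sat [150, 9, 55] (np.int64(1), np.int64(1))
h3 (np.int64(187), np.int64(196)) darkest [17, 104, 135] (np.int64(0), np.int64(0)) least sat [40, 12, 184] (np.int64(0), np.int64(1))
scene knob model [341.6 262.3] [(array([343.1, 260.1]), np.int32(14))]
piv (np.int64(421), np.int64(247)) darkest [15, 20, 75] (np.int64(1), np.int64(-2)) least sat [15, 20, 75] (np.int64(1), np.int64(-2))
h1 (np.int64(389), np.int64(255)) darkest [25, 150, 90] (np.int64(0), np.int64(-1)) least sat [25, 150, 90] (np.int64(0), np.int64(-1))
h2 (np.int64(371), np.int64(260)) darkest [18, 102, 95] (np.int64(0), np.int64(-1)) least sat [18, 102, 95] (np.int64(0), np.int64(-1))
h3 (np.int64(354), np.int64(264)) darkest [20, 87, 123] (np.int64(2), np.int64(0)) least sat [21, 60, 128] (np.int64(1), np.int64(0))
```

The knob sits as far from its modelled position as it did at the first seating: scene rows about -2.8 px now against -3.0 px then. The bar is therefore level and down on the pin, and the jars haven't moved.

```bash
python3 -c "
from bench import arm
print(arm.job_done())"
```

```text
the job is handed in; nothing more can be done
None
```

I handed the job in at about 51 s; no verdict came back. The stay went from its first hole to the hole nearest the knob, all four amber jars were then stood on the tray, and the stay's middle hole is now over the pin. By my camera checks the jars are on the tray and the stay is seated.

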